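String the washed test discs on the hanging rod and hang them up to drain

ROBOT

A 6-joint arm with a two-finger parallel gripper is mounted at the origin on the work surface. World frame = base frame: x ahead of the robot, y to its left, z up, the work surface at z = 0. Lengths are in mm, angles in rad, forces in N, time in s.
With the tool pointing down it reaches from about 350 to 975 mm from the base axis. Payload 7.1 kg.
Tool frame: the origin (TCP) lies at the very end of the fingers, on their centre line; the grasp point (between the pads) lies 19 mm behind it (ctrl.pinch_z is the distance from the TCP to the grasp point, in mm); z points along the fingers, y is the direction in which the jaws open and shut (so a half turn about z gives the same grasp; the last joint's range is limited). The gripper opens to 88 mm and grips with 3 to 60 N. Pads are 20 mm wide; open, the fingers measure 115 mm over their backs; the gripper's body (75 mm by 178 mm) begins 61 mm behind the grasp point.
Start: joints at [1.166, 0.423, 1.63, -0, 1.089, -0.019], TCP at [235.155, 579.057, 222.675] pointing down, gripper open.
Joint ranges: [-3, 3], [-0.9, 2.11], [0.09, 2.58], [-1.31, 4.45], [0.11, 2.69], [-2.54, 2.54]. Speed limits (rad/s): [2.39, 2.39, 3.01, 3.14, 3.14, 3.14].

INTERFACE

Orientations are given as a rotation vector (axis times angle).
In Python, from workcell import ctrl gives the robot as it stands.
- The arm moves only by the shell command python3 -m inch 'ROWS' [OPENING]. ROWS is JSON, a list of rows, each an object with "xyz": the shift along the tool's x, y, z in cm, a list of three; "spin": the turn about the tool's z in degrees. A call has 1 to 20 rows; each row is the pose to reach, as a shift and turn from the pose measured when the call began, along the tool's axes at that moment; what a row does not reach only later rows make up. A row lasts 1/10 s, in which the tool goes at most 50 mm and 8.59 degrees, less where a joint would pass 70% of its speed; a pose out of reach is approached as far as the arm can. A call with a gripper value outside its range is refused whole. OPENING is the closure, from 0 (fully open) to 1 (shut), set as the call begins (- or left out, the last holds). The fingers move at their own pace and stop on an object; the grip force is fixed at half the most. Time passes only in rows, so rows that repeat a pose let the fingers close. It gives the time, the measured TCP pose, the force and the opening at its end, in the units of the state.
- ctrl.get_obs(): the state, without advancing time (a new reading comes with each control period).
- ctrl.get_image(name): name is "side" or "top" or "wrist"; returns the picture (480x640x3 uint8, red, green, blue); there is no depth.
- ctrl.camera_info(name): a dict with "camera_matrix" (3x3 intrinsics, pixels), "R" (3x3) and "t" (3): a world point X has camera coordinates R X + t; the wrist camera has in their place "hand_eye" (4x4, takes a point from camera to tool coordinates, whose origin is the TCP and whose axes are the flange's). Camera axes: x right, y down, z forward; pixel columns grow to the right and rows downward; lengths in mm; the calibration is good to about 2 mm. A picture is of the moment at which its call begins: read the wrist's pose just before it. camera_info takes no time and is no camera call.
- ctrl.close_job(): hands the job in, once; it reports no verdict.
The state is a dict: "t": time; "qpos": joint angles; "qvel": joint speeds; "joint_torque": joint torques, N m; "ee_pos": TCP position; "orientation": TCP orientation; "ft_force": force on the tool from outside, world axes, zero at the start; "moment": the same for the moment, N m; "width": finger opening in mm.
Only numpy, scipy, OpenCV 4.12 (cv2) and the standard library are available. Lean on these libraries where they do the work, as an engineer would, in place of code of your own. Each camera call takes 0.05 s, during which the arm holds its last target. There are 200 camera calls.

TASK

Take the yellow-handled hanging rod and run its shaft through the holes of all four metal discs while they stand in the slotted rack, then lift the four off together and hang the rod level across the drying stand, handle in the near bracket and tip through the far fork, and let go. The shaft is a little bent, so feel your way in: do not force the discs or shove the rack along the bench, set the rod down gently, do not touch the clean discs with the gripper, and leave everything else where it stands.

Things in the scene. Friction and masses are not known exactly. Their poses are not given: they have to be found in the camera images.
- rod: Hanging rod: flat-sided yellow handle 100 mm long, 16 wide, 22 high, with a round bright shaft, 150 long, 9 mm diameter, in its front face. Origin on the handle's axis at the front face; x forward along the HANDLE's axis to the tip, z up through the 22 mm height. Sides at y = +-8 mm. Starts flat on the bench, z up, axis 11 mm above it. Handle 0.14 kg, shaft 0.03 kg.
- rod_grip (a point): Point on the handle's axis, 62 mm behind its front face (38 mm from the rear end), the place to grip across the 16 mm width. The shaft is bent where it leaves the handle and straight beyond: its tip lies up to 9 mm to either side of the handle's axis and up to 3.5 mm above or below it. The bend is not measured and does not change. The tip is cut square, its last 2 mm tapering to 8 mm diameter.
- rack: Slotted stainless rack with blue combs, 84 mm long (x), 64 wide (y), 48 high, 0.8 kg, loose on the bench: slides at about 4 to 7 N. Origin under its centre at bench level, z up. Slots at x = -24, -8, 8, 24 mm, each disc's hole at y = 0, 40 mm above the bench. Comb teeth leave 31 mm (y +-15.5), tops 46 mm high. Discs lift straight up and out.
- rack_entry (a point): Middle of the U cut-out in the end plate at the rack's -x end, on the line of the holes (rack x = -40 mm, y = 0, 40 mm above the bench); axes as the rack's. This end faces the handle side and has free bench before it. Plate 4 mm thick; cut-out open at the top, 30 mm wide (y +-15), its bottom 29 mm and plate top 48 mm above the bench. The +x end plate is alike.
- disc1: Test disc: bright steel, 38 mm across, 5 mm thick, plain round 11 mm hole in its middle, about 0.04 kg. Origin at its centre (middle of the hole), x along the hole. Starts on edge in one of the rack's slots (any disc in any slot), hole along the rack's x and 40 mm above the bench; it can lean some 3 degrees in its slot.
- disc2: Test disc: copper coloured, 38 mm across, 5 mm thick, plain round 11 mm hole in its middle, about 0.04 kg. Origin at its centre (middle of the hole), x along the hole. Starts on edge in one of the rack's slots (any disc in any slot), hole along the rack's x and 40 mm above the bench; it can lean some 3 degrees in its slot.
- disc3: Test disc: brass coloured, 38 mm across, 5 mm thick, plain round 11 mm hole in its middle, about 0.04 kg. Origin at its centre (middle of the hole), x along the hole. Starts on edge in one of the rack's slots (any disc in any slot), hole along the rack's x and 40 mm above the bench; it can lean some 3 degrees in its slot.
- disc4: Test disc: dark steel, 38 mm across, 5 mm thick, plain round 11 mm hole in its middle, about 0.04 kg. Origin at its centre (middle of the hole), x along the hole. Starts on edge in one of the rack's slots (any disc in any slot), hole along the rack's x and 40 mm above the bench; it can lean some 3 degrees in its slot.
- stand: Drying stand, fixed: stainless drip tray 200 mm long (x), 90 wide (y), 14 high, an upright at each end. Origin under its centre at bench level, z up. Hung properly, the rod's x is along the stand's x and its origin is 126 mm above the bench, y about 0, x about -68 mm (-75 to -58 is fine), tip some 10 mm beyond the fork, discs between the uprights.
- stand_bracket (a point): Near bracket, for the front 25 mm of the handle: middle of its shelf top (stand x = -80 mm, y = 0), 115 mm above the bench. Shelf 26 mm long (stand x -93 to -67) between two blue cheeks 16 mm high with a 24 mm gap (y +-12); open at the top and both ends. Axes as the stand's.
- stand_fork (a point): Far fork, for the shaft near its tip: middle of its bottom edge (stand x = 70 mm, y = 0), 121.5 mm above the bench, where the shaft rests. Plate 4 mm thick; two blue prongs reach 20 mm higher with a 40 mm gap between them (y +-20). Axes as the stand's.
- beaker: Glass beaker, 70 mm across, 95 mm high; origin under its centre. A bystander: leave it where it is.
- petri: Open glass dish, 90 mm across, 15 mm high; origin under its centre. A bystander: leave it where it is.
- washbottle: White bottle with a red cap, 66 mm across, 170 mm high; origin under its centre. A bystander: leave it where it is.
- jar: Brown glass jar with a blue lid, 56 mm across, 65 mm high; origin under its centre. A bystander: leave it where it is.
- brush: Bottle brush lying along its x, 290 mm long (x from -165 to +125 mm), yellow head 24 mm across, black grip; origin on the bench under its wire. A bystander: leave it where it is.
- bosshead: Dark clamp block with a black screw, 45 x 30 x 30 mm, screw reaching to x = 53 mm; origin under its centre. A bystander: leave it where it is.
Not all that is in view belongs to the job. Leave any green look-alike of the stand alone.

How it is judged (in metres and radians):
On the way, in this order (a step that is already met when the one before it is completed fails the run):
1. the shaft is through all four discs while they still stand in the rack (x of disc1 in the frame of rod between 0.012 and 0.14 m and y of disc1 in the frame of rod between -0.013 and 0.013 m and z of disc1 in the frame of rod between -0.009 and 0.009 m and x of disc2 in the frame of rod between 0.012 and 0.14 m and y of disc2 in the frame of rod between -0.013 and 0.013 m and z of disc2 in the frame of rod between -0.009 and 0.009 m and x of disc3 in the frame of rod between 0.012 and 0.14 m and y of disc3 in the frame of rod between -0.013 and 0.013 m and z of disc3 in the frame of rod between -0.009 and 0.009 m and x of disc4 in the frame of rod between 0.012 and 0.14 m and y of disc4 in the frame of rod between -0.013 and 0.013 m and z of disc4 in the frame of rod between -0.009 and 0.009 m and height (world z) of each of disc1, disc2, disc3, disc4 below 0.055 m), for 0.2 s.
2. all four discs are lifted clear of the rack together on the rod (x of disc1 in the frame of rod between 0.012 and 0.14 m and y of disc1 in the frame of rod between -0.013 and 0.013 m and z of disc1 in the frame of rod between -0.009 and 0.009 m and x of disc2 in the frame of rod between 0.012 and 0.14 m and y of disc2 in the frame of rod between -0.013 and 0.013 m and z of disc2 in the frame of rod between -0.009 and 0.009 m and x of disc3 in the frame of rod between 0.012 and 0.14 m and y of disc3 in the frame of rod between -0.013 and 0.013 m and z of disc3 in the frame of rod between -0.009 and 0.009 m and x of disc4 in the frame of rod between 0.012 and 0.14 m and y of disc4 in the frame of rod between -0.013 and 0.013 m and z of disc4 in the frame of rod between -0.009 and 0.009 m and height (world z) of each of disc1, disc2, disc3, disc4 above 0.08 m), for 0.2 s.
At the end, for the whole second after the job is handed in: All four discs hang on the shaft between the stand's uprights; the rod lies level (within 7 degrees) along the stand, handle front in the near bracket (origin 120 to 132 mm up, within 9 mm of the centre line, x -77 to -56 mm in the stand's frame), tip through the far fork; released and at rest (x of disc1 in the frame of rod between 0.012 and 0.14 m and y of disc1 in the frame of rod between -0.013 and 0.013 m and z of disc1 in the frame of rod between -0.009 and 0.009 m and x of disc2 in the frame of rod between 0.012 and 0.14 m and y of disc2 in the frame of rod between -0.013 and 0.013 m and z of disc2 in the frame of rod between -0.009 and 0.009 m and x of disc3 in the frame of rod between 0.012 and 0.14 m and y of disc3 in the frame of rod between -0.013 and 0.013 m and z of disc3 in the frame of rod between -0.009 and 0.009 m and x of disc4 in the frame of rod between 0.012 and 0.14 m and y of disc4 in the frame of rod between -0.013 and 0.013 m and z of disc4 in the frame of rod between -0.009 and 0.009 m and x of disc1 in the frame of stand between -0.066 and 0.068 m and x of disc2 in the frame of stand between -0.066 and 0.068 m and x of disc3 in the frame of stand between -0.066 and 0.068 m and x of disc4 in the frame of stand between -0.066 and 0.068 m and x of rod in the frame of stand between -0.077 and -0.056 m and y of rod in the frame of stand between -0.009 and 0.009 m and z of rod in the frame of stand between 0.12 and 0.132 m and angle between the x axis of rod and the x axis of stand, either way round below 0.12 rad and angle between rod's own z axis and vertical below 0.15 rad and linear speed of rod below 0.02 m/s and linear speed of each of disc1, disc2, disc3, disc4 below 0.03 m/s); the robot touches nothing.
It fails at once if the rod is forced against a disc (more than 15 N) (contact force between rod and disc1 above 15 N or contact force between rod and disc2 above 15 N or contact force between rod and disc3 above 15 N or contact force between rod and disc4 above 15 N).
It fails at once if the rack is shoved more than 20 mm or tipped (distance of rack from where it was at the start of the episode above 0.02 m or angle between rack's own z axis and vertical above 0.15 rad).
It fails at once if the rod is banged or pressed hard on the stand (more than 25 N) (contact force between rod and stand above 25 N).
It fails at once if a disc is touched with the gripper (contact force between the fingers and disc1 above 0.5 N or contact force between the fingers and disc2 above 0.5 N or contact force between the fingers and disc3 above 0.5 N or contact force between the fingers and disc4 above 0.5 N).
It fails at once if a bystander is moved more than 30 mm (distance of any of beaker, petri, washbottle, jar, brush, bosshead from where it was at the start of the episode above 0.03 m).
It also fails if it takes over 61 s, if anything falls off the work surface, if the arm or the gripper's body presses on something with over 40 N, if the wrist force passes 120 N, or if a joint passes its speed limit or range.

## Working session

There is one attempt and no reset: what is moved stays moved. The work goes in short steps, Python scripts to look and compute and a shell command to move; the robot and the scene stay as the last step left them, time stands still between calls to the robot, and variables do not carry over. Pictures are saved under pics/ and viewed, about 8 in all and at most 12, crops included, and the job is handed in when it is done.

```bash
mkdir -p pics; ls
cat > h.py <<'E'
import numpy as np, cv2, json
from scipy.spatial.transform import Rotation as Ro
from workcell import ctrl
def snap(n,f):
    o=ctrl.get_obs(); im=ctrl.get_image(n); cv2.imwrite('pics/'+f,im[:,:,::-1]); return o,im
def cam(n,o=None):
    i=ctrl.camera_info(n); K=np.array(i['camera_matrix'])
    if n=='wrist':
        T=np.eye(4); T[:3,:3]=Ro.from_rotvec(o['orientation']).as_matrix(); T[:3,3]=o['ee_pos']
        M=np.linalg.inv(T@np.array(i['hand_eye'])); return K,M[:3,:3],M[:3,3]
    return K,np.array(i['R']),np.array(i['t']).ravel()
def plane(c,uv,z):
    K,R,t=c; d=R.T@np.linalg.inv(K)@np.array([uv[0],uv[1],1.]); C=-R.T@t
    return C+d*(z-C[2])/d[2]
def tri(cs,uvs):
    A=np.zeros((3,3)); b=np.zeros(3)
    for (K,R,t),uv in zip(cs,uvs):
        d=R.T@np.linalg.inv(K)@np.array([uv[0],uv[1],1.]); d/=np.linalg.norm(d); P=np.eye(3)-np.outer(d,d); A+=P; b+=P@(-R.T@t)
    return np.linalg.solve(A,b)
def proj(c,X):
    K,R,t=c; p=K@(R@np.array(X)+t); return p[:2]/p[2]
E
python3 - <<'E'
from h import *
for n in ('top','side'): snap(n,n+'0.png'); K,R,t=cam(n); print(n,K.tolist(),R.round(3).tolist(),(-R.T@t).round(0))
o=ctrl.get_obs(); print(o); print(ctrl.camera_info('wrist')['hand_eye'], ctrl.pinch_z)
E
```

```text
pics
top [[584.6411001070727, 0.0, 324.88685221492193], [0.0, 584.6411001070727, 244.43792475862898], [0.0, 0.0, 1.0]] [[-0.009, -1.0, -0.012], [-0.989, 0.011, -0.149], [0.149, 0.011, -0.989]] [ 275. -101. 1617.]
side [[575.580974570933, 0.0, 311.98247379476675], [0.0, 575.580974570933, 236.96423637338182], [0.0, 0.0, 1.0]] [[0.998, -0.065, 0.005], [-0.027, -0.478, -0.878], [0.059, 0.876, -0.479]] [  395. -1234.   747.]
{'t': 0.1, 'qpos': array([ 1.16599402e+00,  4.23768261e-01,  1.63055199e+00, -1.60268257e-06,
        1.08861630e+00, -1.89799699e-02]), 'qvel': array([ 0.00066235, -0.00301333, -0.001706  ,  0.00115235,  0.00029249,
        0.00245002]), 'joint_torque': array([-1.91027762e-04, -5.45609450e+01, -2.74325520e+01,  6.44361321e-02,
        1.89241249e-02, -5.45880926e-05]), 'ee_pos': array([234.97867495, 578.63352977, 222.00123573]), 'orientation': array([-6.02241113e-01, -3.08304050e+00,  2.06406387e-03]), 'ft_force': array([-0.3069415 , -0.34959348, -0.11354921]), 'moment': array([-0.03502517, -0.02081652, -0.00922415]), 'width': 87.66112390699473}
[[ 5.02474520e-04 -9.63449026e-01 -2.67891249e-01  7.20797110e+01]
 [ 9.99999834e-01  4.08172101e-04  4.07708068e-04 -3.88071068e-01]
 [-2.83460207e-04 -2.67891409e-01  9.63449071e-01 -1.62419439e+02]
 [ 0.00000000e+00  0.00000000e+00  0.00000000e+00  1.00000000e+00]] 18.700000000000003
```

View pics/top0.png

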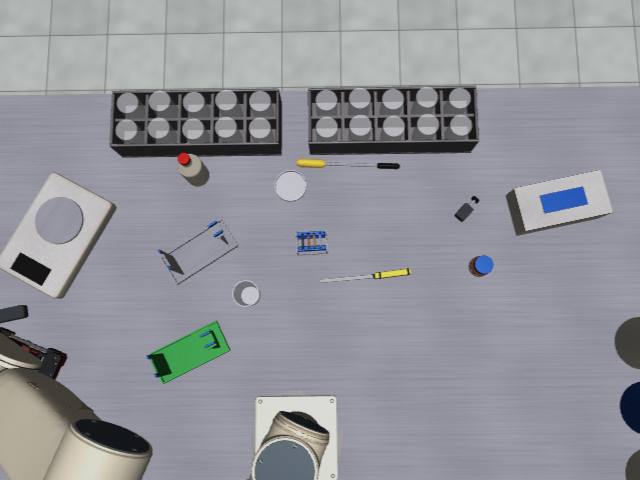

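View pics/side0.png

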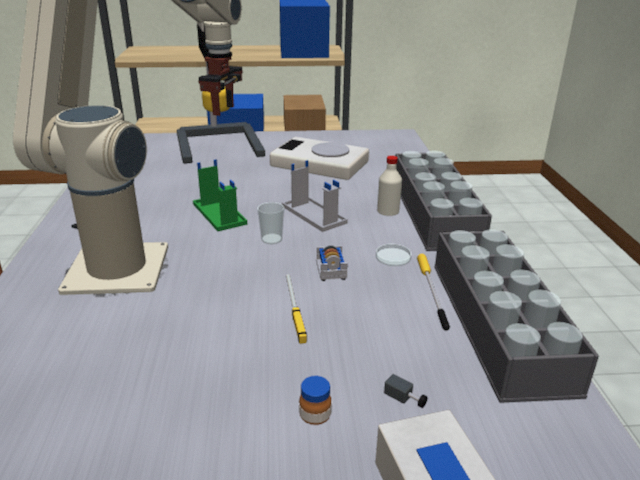

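The top view shows the rod: handle (392,274), tip (320,281), pointing left. The rack is at (312,243). Of the two stand-like things, the grey steel one at (200,252) fits; the green one at (190,352) is the look-alike. The stand's narrow-gap long cheeks at (218,232) should be the bracket and its left end (165,257) the fork. I'll confirm this up close. Now for rough world positions.

Run:
```python
from h import *
c=cam('top')
for n,uv,z in [('handle rear',(410,272),11),('handle front',(374,275),11),('tip',(320,281),11),('rack R',(327,242),46),('rack L',(298,242),46),('br cheeks',(218,231),128),('fork',(165,259),135),('beaker',(246,293),0),('petri',(291,186),0),('washb',(195,175),0),('jar',(483,266),50)]: print(n,plane(c,uv,z).round(0))
o=ctrl.get_obs(); print(Ro.from_rotvec(o['orientation']).as_matrix().round(3).tolist()); print(ctrl.camera_info('wrist')['camera_matrix'])
im=cv2.imread('pics/top0.png')[200:310,130:430]; cv2.imwrite('pics/crop1.png',cv2.resize(im,None,fx=2.66,fy=2.66,interpolation=cv2.INTER_CUBIC))
```

```text
handle rear [ 437. -317.   11.]
handle front [ 430. -218.   11.]
tip [415. -69.  11.]
rack R [518. -90.  46.]
rack L [519. -11.  46.]
br cheeks [538. 192. 128.]
fork [465. 325. 135.]
beaker [385. 136.   0.]
petri [687.  11.   0.]
washb [723. 286.   0.]
jar [ 448. -508.   50.]
[[-0.926, 0.376, -0.001], [0.376, 0.926, -0.001], [0.0, -0.001, -1.0]]
[[353.20215868   0.         326.89583839]
 [  0.         353.20215868 239.50110312]
 [  0.           0.           1.        ]]
```

View pics/crop1.png

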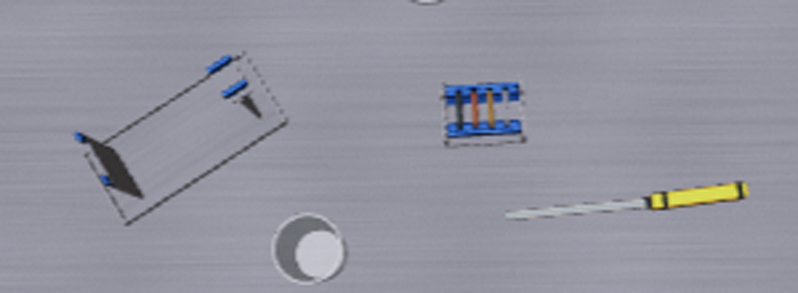

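The enlarged crop confirms it. The steel stand has its close-set long cheeks (bracket) at the rack side and its wide prongs (fork) at the far left. The rack's right end faces the rod's handle side. The disc order from the right end is bright, brass, copper, dark. I'll move to look with the wrist camera.

```bash
python3 -m inch '[{"xyz":[-10,-4,-1],"spin":8},{"xyz":[-20,-8,-2],"spin":16},{"xyz":[-30,-12,-3],"spin":24},{"xyz":[-39,-16.5,-3],"spin":32},{"xyz":[-39,-16.5,-3],"spin":36},{"xyz":[-39,-16.5,-3],"spin":40},{"xyz":[-39,-16.5,-3],"spin":44},{"xyz":[-39,-16.5,-3],"spin":50},{"xyz":[-39,-16.5,-3],"spin":58},{"xyz":[-48.3,-64.4,9.2],"spin":64},{"xyz":[-48.3,-64.4,9.2],"spin":64},{"xyz":[-48.3,-64.4,9.2],"spin":64},{"xyz":[-48.3,-64.4,9.2],"spin":64},{"xyz":[-48.3,-64.4,9.2],"spin":64},{"xyz":[-48.3,-64.4,9.2],"spin":64},{"xyz":[-48.3,-64.4,9.2],"spin":64},{"xyz":[-48.3,-64.4,9.2],"spin":64},{"xyz":[-48.3,-64.4,9.2],"spin":64},{"xyz":[-48.3,-64.4,9.2],"spin":64},{"xyz":[-48.3,-64.4,9.2],"spin":64}]'
```

```text
t: 2.1
ee_pos: [438.4, -203.9, 129.6]
orientation: [-2.15, -2.29, 0.004]
ft_force: [-1.0, 0.6, 1.0]
width: 88.1
```

```bash
cat >> h.py <<'E'
import pickle
def wsnap(f):
    o,im=snap('wrist',f+'.png'); pickle.dump(o,open('pics/'+f+'.pkl','wb')); print(o['t'],o['ee_pos'].round(2),o['orientation'].round(4)); return o,im
def load(f):
    o=pickle.load(open('pics/'+f+'.pkl','rb')); return cam('wrist',o),cv2.imread('pics/'+f+'.png'),o
E
python3 -c "
from h import *
wsnap('A')"
python3 -m inch '[{"xyz":[4,0,0],"spin":0},{"xyz":[8,0,0],"spin":0},{"xyz":[11,0,0],"spin":0},{"xyz":[11,0,0],"spin":0},{"xyz":[11,0,0],"spin":0},{"xyz":[11,0,0],"spin":0}]'
python3 -c "
from h import *
wsnap('B')"
```

```text
2.1 [ 438.38 -203.92  129.56] [-2.1501 -2.2896  0.0037]
t: 2.75
ee_pos: [432.4, -92.4, 130.1]
orientation: [-2.149, -2.291, 0.003]
ft_force: [0.5, -0.4, -0.4]
width: 87.8
2.75 [432.35 -92.44 130.1 ] [-2.149  -2.291   0.0025]
```

View pics/A.png

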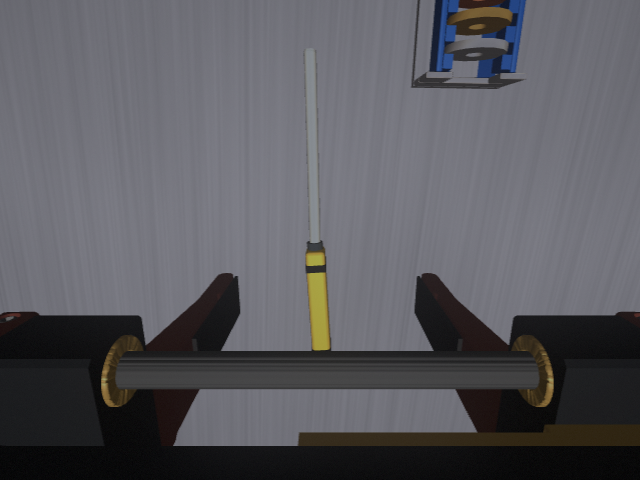

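View pics/B.png

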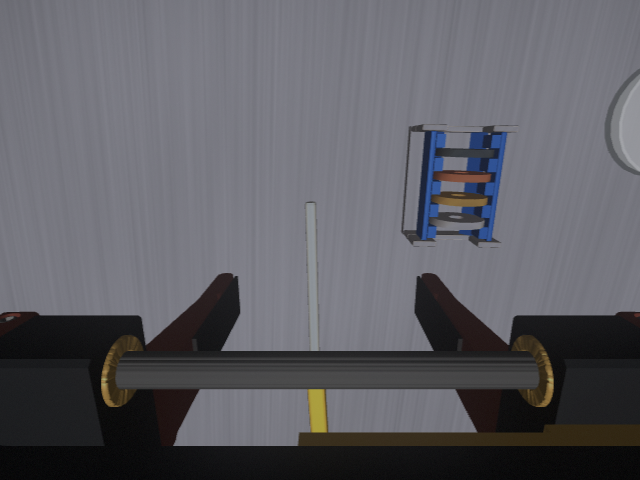

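A shows the whole rod, tip at about (310,50) and handle down to (320,350). B shows the tip at about (311,203) and the whole rack, columns 405–515 and rows 125–245. I'll measure the rod from both and enlarge the rack.

Run:
```python
from h import *
cA,A,oA=load('A'); cB,B,oB=load('B')
Rt=Ro.from_rotvec(oA['orientation']).as_matrix()
def edges(im,rows,c0,w=16):
    g=cv2.GaussianBlur(im,(3,3),0).astype(float).sum(2); out=[]
    for r in rows:
        x=np.arange(int(c0)-w,int(c0)+w); s=np.gradient(g[r])[x]
        def sub(i):
            i=np.clip(i,1,len(s)-2); a,b,c=abs(s[i-1]),abs(s[i]),abs(s[i+1]); d=a-2*b+c; return x[i]+(0.5*(a-c)/d if d else 0)
        out.append((r,sub(np.argmax(s)),sub(np.argmin(s))))
    return np.array(out)
def col(im,c,r0,r1):
    g=im[r0:r1,c-2:c+3].astype(float).sum(2).mean(1); s=np.gradient(g); i=np.argmax(abs(s)); return r0+i
def show(n,e):
    print(n,[tuple(x.round(1)) for x in e[::max(1,len(e)//6)]])
sA=edges(A,range(56,236,6),313); sB=edges(B,range(210,345,6),313)
show('sA',sA); show('sB',sB)
hsv=cv2.cvtColor(A,cv2.COLOR_BGR2HSV); m=cv2.inRange(hsv,(22,100,80),(36,255,255)); m[360:]=0
ys,xs=np.nonzero(m); print('handle rows',ys.min(),ys.max())
h=np.array([(r,xs[ys==r].min(),xs[ys==r].max(),(xs[ys==r].min()+xs[ys==r].max())/2) for r in range(ys.min(),ys.max()+1,8) if (ys==r).any()]); print(h.tolist())
for im,r0,r1,cs in ((A,38,64,(308,310,312)),(B,190,216,(309,311,313))): print('tip row',[col(im,c,r0,r1) for c in cs])
cr=B[115:255,395:525]; cr=cv2.resize(cr,None,fx=4.2,fy=4.2,interpolation=cv2.INTER_CUBIC); cv2.imwrite('pics/rackB.png',cr)
```

```text
sA [(np.float64(56.0), np.float64(305.1), np.float64(314.0)), (np.float64(86.0), np.float64(306.0), np.float64(314.8)), (np.float64(116.0), np.float64(307.0), np.float64(315.5)), (np.float64(146.0), np.float64(307.9), np.float64(316.0)), (np.float64(176.0), np.float64(308.8), np.float64(316.8)), (np.float64(206.0), np.float64(309.6), np.float64(317.6))]
sB [(np.float64(210.0), np.float64(306.3), np.float64(314.0)), (np.float64(228.0), np.float64(306.8), np.float64(314.7)), (np.float64(246.0), np.float64(307.4), np.float64(314.9)), (np.float64(264.0), np.float64(307.9), np.float64(315.6)), (np.float64(282.0), np.float64(308.6), np.float64(315.8)), (np.float64(300.0), np.float64(309.0), np.float64(316.1)), (np.float64(318.0), np.float64(309.6), np.float64(316.9)), (np.float64(336.0), np.float64(310.1), np.float64(317.1))]
handle rows 253 354
[[253.0, 306.0, 322.0, 314.0], [261.0, 306.0, 323.0, 314.5], [277.0, 308.0, 325.0, 316.5], [285.0, 308.0, 325.0, 316.5], [293.0, 309.0, 325.0, 317.0], [301.0, 309.0, 326.0, 317.5], [309.0, 310.0, 326.0, 318.0], [317.0, 311.0, 327.0, 319.0], [325.0, 311.0, 328.0, 319.5], [333.0, 312.0, 328.0, 320.0], [341.0, 312.0, 328.0, 320.0], [349.0, 313.0, 328.0, 320.5]]
tip row [np.int64(48), np.int64(48), np.int64(48)]
tip row [np.int64(203), np.int64(203), np.int64(203)]
```

View pics/rackB.png

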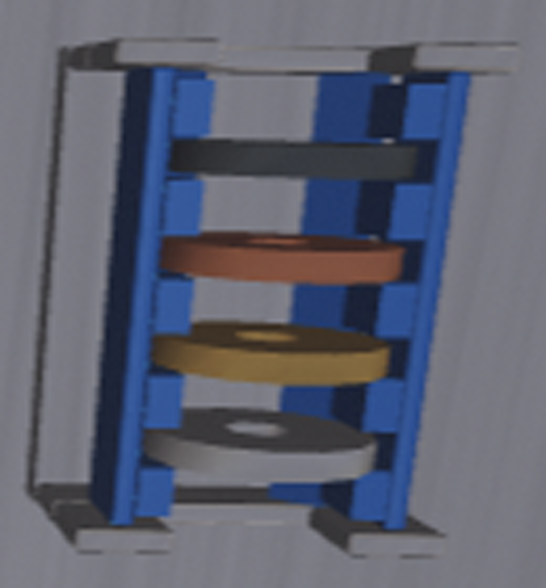

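```bash
python3 -m inch '[{"xyz":[-3.5,4.5,0],"spin":0},{"xyz":[-7,9,0],"spin":0},{"xyz":[-10.2,13.7,0],"spin":0},{"xyz":[-10.2,13.7,0],"spin":0},{"xyz":[-10.2,13.7,0],"spin":0},{"xyz":[-10.2,13.7,0],"spin":0},{"xyz":[-10.2,13.7,0],"spin":0},{"xyz":[-10.2,13.7,0],"spin":0}]'
python3 - <<'E'
from h import *
wsnap('C')
cB,B,o=load('B')
f=lambda u,v:(395+u/4.2-.4,115+v/4.2-.4)
P={k:plane(cB,f(*uv),48) for k,uv in dict(LN=(78,541),LNi=(172,541),RNi=(350,543),RN=(445,543),LF=(118,54),LFi=(218,54),RFi=(415,58),RF=(518,58)).items()}
n=np.linalg.norm
print('w',n(P['LN']-P['RN']),n(P['LF']-P['RF']),'gap',n(P['LNi']-P['RNi']),n(P['LFi']-P['RFi']))
N=(P['LN']+P['RN'])/2;F=(P['LF']+P['RF'])/2; Ni=(P['LNi']+P['RNi'])/2;Fi=(P['LFi']+P['RFi'])/2
print('near',N.round(1),Ni.round(1),'far',F.round(1),Fi.round(1),'len',n(F-N),'yaw',np.degrees(np.arctan2(*(F-N)[1::-1])))
E
```

```text
t: 3.6
ee_pos: [574.2, -185.4, 129.9]
orientation: [-2.149, -2.29, 0.003]
ft_force: [0.0, 0.3, -0.6]
width: 87.6
3.6 [ 574.25 -185.37  129.88] [-2.149  -2.2896  0.0032]
w 62.926968450627015 62.85069680796359 gap 30.540124667155812 30.991552974871638
near [526.5 -85.   48. ] [526.4 -85.   48. ] far [522.4  -5.6  48. ] [522.2  -5.6  48. ] len 79.53518450278055 yaw 92.96458735264909
```

View pics/C.png

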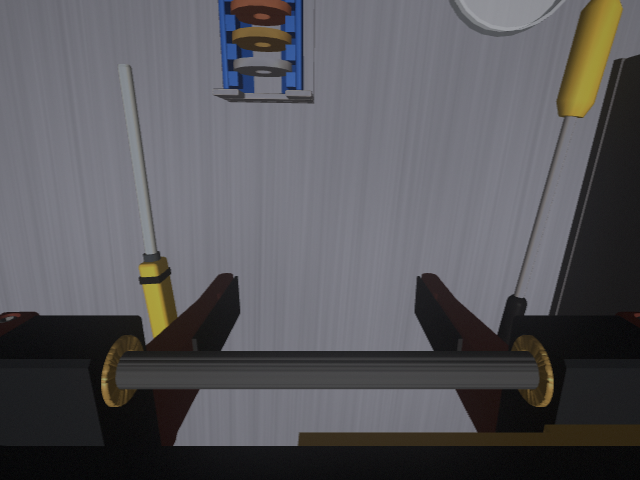

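C shows the same rod from the side (tip (124,67), root (151,255)) and the rack's near tabs at (220..313, 92..100). Two lateral views now give the shaft line in 3D.

```bash
cat > m.py <<'E'
from h import *
def cl(im,p0,p1,w=11,k=2):   # sub-pixel centre line of a bright bar between p0,p1 (u,v)
    g=cv2.GaussianBlur(im,(3,3),0).astype(float).sum(2); out=[]
    for r in range(int(p0[1])+6,int(p1[1])-6,2):
        c=p0[0]+(p1[0]-p0[0])*(r-p0[1])/(p1[1]-p0[1]); x=np.arange(int(round(c))-w,int(round(c))+w+1); s=np.gradient(g[r])[x]
        def sub(i):
            i=np.clip(i,1,len(s)-2); a,b,d=abs(s[i-1]),abs(s[i]),abs(s[i+1]); q=a-2*b+d; return x[i]+(0.5*(a-d)/q if q else 0)
        out.append((r,sub(np.argmax(s)),sub(np.argmin(s))))
    out=np.array(out); m=(out[:,1]+out[:,2])/2; wd=out[:,2]-out[:,1]
    ok=abs(wd-np.median(wd))<1.2; f=np.polyfit(out[ok,0],m[ok],1); ok&=abs(np.polyval(f,out[:,0])-m)<.6; f=np.polyfit(out[ok,0],m[ok],1)
    print('pts',ok.sum(),'of',len(ok),'width',np.median(wd).round(2),'res',np.std(np.polyval(f,out[ok,0])-m[ok]).round(2)); return f
def ray(c,uv):
    K,R,t=c; d=R.T@np.linalg.inv(K)@np.array([uv[0],uv[1],1.]); return -R.T@t,d/np.linalg.norm(d)
def lineplane(c,f,v0,v1):
    C,a=ray(c,(np.polyval(f,v0),v0)); _,b=ray(c,(np.polyval(f,v1),v1)); n=np.cross(a,b); return C,n/np.linalg.norm(n)
E
python3 - <<'E'
from m import *
cA,A,oA=load('A'); cC,C,oC=load('C')
fA=cl(A,(309.6,48),(314.5,242)); fC=cl(C,(124,66),(151,254))
Cc,nC=lineplane(cC,fC,70,250)
def pt(v):
    o,d=ray(cA,(np.polyval(fA,v),v)); return o+d*((Cc-o)@nC)/(d@nC)
T,Rt=pt(48.),pt(242.); print('tip',T.round(2),'root',Rt.round(2),'len',np.linalg.norm(T-Rt).round(1),'shaft yaw',np.degrees(np.arctan2(T[1]-Rt[1],T[0]-Rt[0])).round(2))
# handle centreline at z=22 from A, yellow mask
hsv=cv2.cvtColor(A,cv2.COLOR_BGR2HSV); m=cv2.inRange(hsv,(22,100,80),(36,255,255)); m[352:]=0; m[:275]=0
ys,xs=np.nonzero(m); E=np.array([(r,xs[ys==r].min(),xs[ys==r].max()) for r in range(277,350)])
L=[];
for k in (1,2):
    f=np.polyfit(E[:,0],E[:,k],1); L.append([plane(cA,(np.polyval(f,v),v),22) for v in (260,345)])
L=np.array(L); mid=L.mean(0); d=mid[0]-mid[1]; d[2]=0; d/=np.linalg.norm(d)
print('width',(L[0]-L[1]).round(2).tolist(),'handle yaw',np.degrees(np.arctan2(d[1],d[0])).round(2),mid.round(1).tolist())
n=np.array([-d[1],d[0],0])
for nm,P in (('tip',T),('root',Rt)): print(nm,'along',((P-mid[0])@d).round(1),'side(left+)',((P-mid[0])@n).round(2),'z',P[2].round(2))
print('rear at', [plane(cA,(320.5,v),22).round(1).tolist() for v in (253,354)])
E
```

```text
pts 91 of 91 width 8.28 res 0.08
pts 88 of 88 width -3.22 res 0.06
tip [417.14 -65.46  -1.  ] root [ 429.13 -214.92    2.56] len 150.0 shaft yaw 94.59
width [[-14.06, -0.91, 0.0], [-13.84, -0.9, 0.0]] handle yaw 96.69 [[430.8, -224.4, 22.0], [439.9, -301.6, 22.0]]
tip along 159.4 side(left+) -4.96 z -1.0
root along 9.6 side(left+) 0.55 z 2.56
rear at [[434.8, -218.2, 22.0], [440.2, -310.5, 22.0]]
```

Run:
```python
from m import *
for n,r,c in (('C',100,128),('C',160,137),('C',220,146),('A',100,311)):
    _,im,_=load(n); print(n,r,c-11,im[r,c-11:c+12].astype(int).sum(1).tolist())
```

```text
C 100 117 [355, 354, 356, 357, 361, 366, 397, 413, 409, 414, 416, 421, 419, 410, 391, 364, 317, 256, 219, 316, 362, 362, 363]
C 160 126 [369, 374, 375, 373, 368, 375, 407, 420, 419, 420, 424, 427, 424, 413, 389, 349, 292, 225, 282, 365, 387, 383, 380]
C 220 135 [375, 374, 379, 382, 386, 388, 410, 423, 419, 423, 424, 427, 421, 409, 375, 326, 262, 259, 343, 379, 384, 381, 379]
A 100 300 [362, 360, 358, 363, 366, 333, 356, 404, 414, 415, 409, 414, 418, 420, 410, 385, 335, 347, 368, 368, 368, 369, 371]
```

```bash
cat >> m.py <<'E'
def cl2(im,p0,p1,w=13,thr=20):
    g=im.astype(float).sum(2); out=[]
    for r in range(int(p0[1])+6,int(p1[1])-6,2):
        c=int(round(p0[0]+(p1[0]-p0[0])*(r-p0[1])/(p1[1]-p0[1]))); x=np.arange(c-w,c+w+1); s=g[r,x]
        def e(s):
            b=np.median(s[:4]); d=abs(s-b); i=np.argmax(d>thr); return i-1+(thr-d[i-1])/(d[i]-d[i-1])
        out.append((r,x[0]+e(s),x[-1]-e(s[::-1])))
    out=np.array(out); m=(out[:,1]+out[:,2])/2; wd=out[:,2]-out[:,1]; ok=abs(wd-np.median(wd))<2
    for _ in range(3): f=np.polyfit(out[ok,0],m[ok],1); ok&=abs(np.polyval(f,out[:,0])-m)<.6
    print('pts',ok.sum(),'of',len(ok),'width',np.median(wd).round(2),'res',np.std(np.polyval(f,out[ok,0])-m[ok]).round(2)); return f
E
python3 - <<'E'
from m import *
cA,A,oA=load('A'); cC,C,oC=load('C')
fA=cl2(A,(311,48),(315,242)); fC=cl2(C,(126,66),(154,254))
Cc,nC=lineplane(cC,fC,70,250)
def pt(v):
    o,d=ray(cA,(np.polyval(fA,v),v)); return o+d*((Cc-o)@nC)/(d@nC)
T,Rt=pt(48.),pt(242.); print('tip',T.round(2),'root',Rt.round(2),'len',np.linalg.norm(T-Rt).round(1))
for v in (60,100,140,180,220): print(pt(v).round(2))
print('expected px width A,C:',[np.linalg.norm(proj(c,Rt+[4.5,0,0])-proj(c,Rt-[4.5,0,0])).round(1) for c in (cA,cC)])
for r in (290,330): print(A[r,300:336].astype(int).tolist()[3:30:1])
E
```

```text
pts 80 of 91 width 12.99 res 0.27
pts 88 of 88 width 13.86 res 0.16
tip [417.7  -67.32   7.28] root [ 429.14 -212.79    9.97] len 145.9
[418.33 -75.25   7.43]
[ 420.48 -102.62    7.94]
[ 422.75 -131.48    8.47]
[ 425.15 -161.97    9.03]
[ 427.68 -194.23    9.63]
expected px width A,C: [np.float64(10.8), np.float64(10.8)]
[[127, 119, 119], [127, 119, 119], [125, 117, 118], [127, 119, 118], [100, 103, 107], [63, 117, 138], [60, 138, 159], [64, 152, 163], [66, 159, 167], [67, 161, 168], [66, 160, 167], [66, 160, 168], [67, 161, 168], [66, 161, 168], [67, 161, 167], [67, 162, 168], [67, 162, 168], [68, 162, 168], [68, 162, 168], [67, 162, 168], [66, 158, 166], [62, 146, 163], [57, 132, 158], [46, 98, 120], [79, 89, 96], [116, 112, 113], [126, 118, 119]]
[[125, 118, 118], [125, 118, 117], [124, 117, 117], [124, 117, 117], [124, 117, 116], [123, 117, 116], [126, 118, 118], [98, 103, 107], [63, 116, 137], [56, 136, 157], [61, 150, 164], [63, 156, 167], [63, 157, 167], [63, 156, 166], [63, 157, 166], [63, 157, 166], [64, 157, 167], [64, 157, 167], [63, 157, 166], [63, 157, 166], [64, 157, 167], [63, 157, 166], [64, 158, 167], [61, 149, 164], [56, 135, 158], [47, 108, 131], [60, 86, 99]]
```

The shaft is bent about 2.2° to the right (handle yaw 96.7°, shaft 94.5°) and droops roughly 2–3 mm. The root height came out at 10 mm against a nominal 11 mm. I'll grasp at (437,-278).

```bash
python3 -m inch '[{"xyz":[-3,-5,2],"spin":-1},{"xyz":[-6,-9.5,5],"spin":-2},{"xyz":[-8.4,-14.3,8],"spin":-3.1},{"xyz":[-8.4,-14.3,8],"spin":-3.1},{"xyz":[-8.4,-14.3,8],"spin":-3.1},{"xyz":[-8.4,-14.3,10],"spin":-3.1},{"xyz":[-8.4,-14.3,11.5],"spin":-3.1},{"xyz":[-8.4,-14.3,12.6],"spin":-3.1},{"xyz":[-8.4,-14.3,12.6],"spin":-3.1},{"xyz":[-8.4,-14.3,12.6],"spin":-3.1}]'
python3 -m inch '[{"xyz":[0,0,0],"spin":0},{"xyz":[0,0,0],"spin":0},{"xyz":[0,0,0],"spin":0},{"xyz":[0,0,0],"spin":0},{"xyz":[0,0,0],"spin":0},{"xyz":[0,0,0],"spin":0}]' 1
```

```text
t: 4.65
ee_pos: [437.2, -278.0, 4.4]
orientation: [-2.085, -2.348, 0.003]
ft_force: [-0.2, 0.2, -0.6]
width: 87.7
t: 5.25
ee_pos: [437.2, -278.1, 4.4]
orientation: [-2.085, -2.348, 0.003]
ft_force: [0.6, 0.1, -0.4]
width: 43.6
```

```bash
python3 -m inch '[{"xyz":[0,0,0],"spin":0},{"xyz":[0,0,0],"spin":0},{"xyz":[0,0,0],"spin":0},{"xyz":[0,0,0],"spin":0},{"xyz":[0,0,0],"spin":0},{"xyz":[0,0,0],"spin":0},{"xyz":[0,0,0],"spin":0}]' 1
python3 -c "
from h import *
wsnap('G0')"
python3 -m inch '[{"xyz":[0,0,-1],"spin":0},{"xyz":[0,0,-3],"spin":0},{"xyz":[0,0,-6],"spin":0},{"xyz":[0,0,-6],"spin":0},{"xyz":[0,0,-6],"spin":0},{"xyz":[0,0,-6],"spin":0}]'
python3 -c "
from h import *
wsnap('G1')
a=cv2.imread('pics/G0.png');b=cv2.imread('pics/G1.png')
cv2.imwrite('pics/G.png',np.vstack([a[:300,150:500],b[:300,150:500]]))"
```

```text
t: 5.95
ee_pos: [437.1, -278.0, 4.4]
orientation: [-2.085, -2.348, 0.003]
ft_force: [-1.8, -0.2, 0.7]
width: 15.7
5.95 [ 437.13 -278.03    4.41] [-2.0853 -2.3477  0.003 ]
t: 6.6
ee_pos: [436.8, -277.7, 63.8]
orientation: [-2.085, -2.347, 0.003]
ft_force: [0.2, 0.0, -1.9]
width: 15.8
6.6 [ 436.76 -277.67   63.83] [-2.0847 -2.3469  0.0032]
```

View pics/G.png

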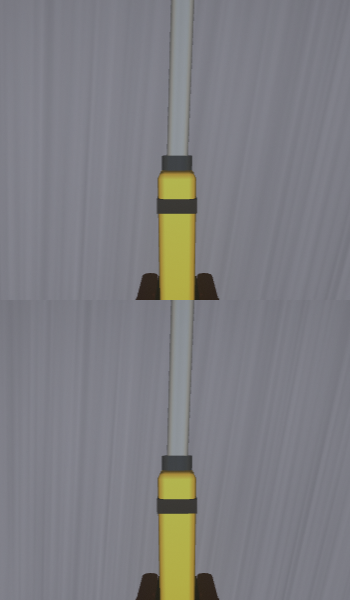

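Run:
```python
from m import *
i=ctrl.camera_info('wrist'); K=np.array(i['camera_matrix']); H=np.array(i['hand_eye'])
M=np.linalg.inv(H); c=(K,M[:3,:3],M[:3,3])
for n in ('G0','G1'):
    _,im,_=load(n)
    f=cl2(im,(332,0),(327,150),w=17)
    for z in (-6.6,-8,-9):
        a,b=[plane(c,(np.polyval(f,v),v),z if z==-6.6 else -6.6) for v in (5,145)]
        if z==-6.6: print(n,'far',a.round(2),'near',b.round(2),'slope deg',np.degrees(np.arctan2(a[1]-b[1],a[0]-b[0])).round(2))
    g=im[140:185,322:334].astype(float).sum(2).mean(1); print('collar row',140+np.argmin(np.gradient(g)),'->x axis-plane',plane(c,(327,140+np.argmin(np.gradient(g))),-6.6).round(1),plane(c,(327,140+np.argmin(np.gradient(g))),-17.6).round(1))
    hsv=cv2.cvtColor(im,cv2.COLOR_BGR2HSV); m=cv2.inRange(hsv,(22,100,60),(36,255,255))
    for r in (185,240,290):
        x=np.nonzero(m[r])[0]; print(r,x.min(),x.max(),'mid y',plane(c,((x.min()+x.max())/2,r),-17.6).round(2))
```

```text
pts 68 of 69 width 24.0 res 0.18
G0 far [123.19   2.92  -6.6 ] near [70.91  1.1  -6.6 ] slope deg 2.0
collar row 155 ->x axis-plane [66.8  1.  -6.6] [ 67.2   1.  -17.6]
185 308 345 mid y [ 55.25   0.8  -17.6 ]
240 309 344 mid y [ 31.95   0.81 -17.6 ]
290 311 344 mid y [  8.93   1.25 -17.6 ]
pts 69 of 69 width 24.05 res 0.2
G1 far [123.19   2.93  -6.6 ] near [70.91  1.07 -6.6 ] slope deg 2.03
collar row 155 ->x axis-plane [66.8  1.  -6.6] [ 67.2   1.  -17.6]
185 308 345 mid y [ 55.25   0.8  -17.6 ]
240 310 344 mid y [ 31.95   1.02 -17.6 ]
290 310 344 mid y [  8.93   1.03 -17.6 ]
```

```bash
for i in 1 2; do python3 - <<'E'
from h import *
for k in range(2):
    i=ctrl.camera_info('wrist'); H=np.array(i['hand_eye']); K=np.array(i['camera_matrix']); print(H[:3,3].round(3),H[1].round(5),K[0].round(3),K[1].round(3))
M=np.linalg.inv(H); print(plane((K,M[:3,:3],M[:3,3]),(326.5,185),-17.6))
E
done
```

```text
[  72.479    1.063 -162.425] [ 1.00000e+00  6.80000e-04 -5.80000e-04  1.06255e+00] [353.202   0.    326.896] [  0.    353.202 239.501]
[  72.479    1.063 -162.425] [ 1.00000e+00  6.80000e-04 -5.80000e-04  1.06255e+00] [353.202   0.    326.896] [  0.    353.202 239.501]
[ 55.25483619   0.80223267 -17.6       ]
[  72.479    1.063 -162.425] [ 1.00000e+00  6.80000e-04 -5.80000e-04  1.06255e+00] [353.202   0.    326.896] [  0.    353.202 239.501]
[  72.479    1.063 -162.425] [ 1.00000e+00  6.80000e-04 -5.80000e-04  1.06255e+00] [353.202   0.    326.896] [  0.    353.202 239.501]
[ 55.25483619   0.80223267 -17.6       ]
```

The hand-eye calibration jitters between reads. The gripped handle and both fingers sit at the principal column, so the camera's lateral offset is about 0. I'll recompute rack and rod with the symmetric nominal mounting.

```bash
cat >> m.py <<'E'
K0=np.array([[353.2,0,326.9],[0,353.2,239.5],[0,0,1.]])
H0=np.array([[0,-.9634,-.2679,72.25],[1,0,0,.16],[0,-.2679,.9634,-162.4],[0,0,0,1.]])
def nom(o):
    T=np.eye(4); T[:3,:3]=Ro.from_rotvec(o['orientation']).as_matrix(); T[:3,3]=o['ee_pos']; M=np.linalg.inv(T@H0); return K0,M[:3,:3],M[:3,3]
E
python3 - <<'E'
from m import *
_,A,oA=load('A'); _,B,oB=load('B'); _,C,oC=load('C'); cA,cB,cC=map(nom,(oA,oB,oC))
f=lambda u,v:(395+u/4.2-.4,115+v/4.2-.4)
n=np.linalg.norm
P=[plane(cB,f(*uv),48) for uv in ((78,541),(172,541),(350,543),(445,543),(118,54),(218,54),(415,58),(518,58))]
N=np.mean(P[:4],0);F=np.mean(P[4:],0); print('B rack near',N.round(1),'far',F.round(1),'len',n(F-N).round(1),'yaw',np.degrees(np.arctan2(*(F-N)[1::-1])).round(2))
fA=cl2(A,(311,48),(315,242)); fC=cl2(C,(126,66),(154,254)); Cc,nC=lineplane(cC,fC,70,250)
def pt(v):
    o,d=ray(cA,(np.polyval(fA,v),v)); return o+d*((Cc-o)@nC)/(d@nC)
T,R_=pt(48.),pt(242.); print('tip',T.round(2),'root',R_.round(2))
i=Ro.from_rotvec(oA['orientation']).as_matrix()
M=np.linalg.inv(H0); c=(K0,M[:3,:3],M[:3,3]); _,g,_=load('G1'); fg=cl2(g,(332,0),(327,150),w=17)
a,b=[plane(c,(np.polyval(fg,v),v),-6.6) for v in (5,145)]; print('held shaft',a.round(2),b.round(2),np.degrees(np.arctan2(a[1]-b[1],a[0]-b[0])).round(2))
# rack near tabs in C, enlarged for picking
cv2.imwrite('pics/rackC.png',cv2.resize(C[60:110,205:325],None,fx=6,fy=6,interpolation=cv2.INTER_CUBIC))
E
```

```text
B rack near [525.7 -85.3  48. ] far [521.6  -5.9  48. ] len 79.6 yaw 92.98
pts 80 of 91 width 12.99 res 0.27
pts 88 of 88 width 13.86 res 0.16
tip [417.   -67.55   7.18] root [ 428.37 -213.09    9.83]
pts 69 of 69 width 24.05 res 0.2
held shaft [123.01   2.17  -6.6 ] [70.73  0.28 -6.6 ] 2.06
```

View pics/rackC.png

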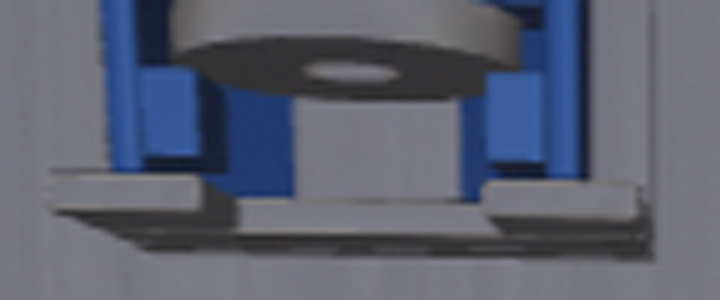

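```bash
cat > plan.py <<'E'
from m import *
RN=np.array([525.7,-85.3]); RY=np.radians(92.98)   # rack entry xy, yaw (overridden below if refined)
S=np.radians(2.06); Z_TIP=6.6-2.7; XT=212.; YT=.28+np.tan(S)*(XT-70.7); SL=2.7/150
def target(s,lat=0,dz=0,hz=40):
    """TCP pose so the tip is at rack x=s, right offset lat (mm), shaft height hz+dz at the disc nearest the tip"""
    u=np.array([np.cos(RY),np.sin(RY)]); r=np.array([u[1],-u[0]])
    yaw=RY+S; a=np.array([np.cos(yaw),np.sin(yaw)]); b=np.array([a[1],-a[0]])
    tip=RN+u*(s+40)+r*lat; ztip=hz+dz-SL*(max(s,-26)+26 if s>-26 else 0)*1.0
    p=tip-a*XT-b*YT; return np.r_[p,ztip-Z_TIP],yaw
def cmd(s,lat=0,dz=0):
    o=ctrl.get_obs(); R=Ro.from_rotvec(o['orientation']).as_matrix(); p,yaw=target(s,lat,dz)
    d=R.T@(p-o['ee_pos']); y0=np.arctan2(R[1,0],R[0,0]); print('s',s,'tcp',p.round(1),'yaw',np.degrees(yaw).round(2),'-> xyz cm',(d/10).round(2),'spin',np.degrees(y0-yaw).round(2))
E
python3 - <<'E'
from plan import *
_,_,oB=load('B'); _,_,oC=load('C'); cB,cC=nom(oB),nom(oC)
print('C near@48',plane(cC,(261.8,92.3),48).round(1),'tri',tri([cB,cC],[(456.8,243.6),(261.8,92.3)]).round(1))
for s in (-75,-36): cmd(s)
E
```

```text
C near@48 [525.9 -85.7  48. ] tri [525.9 -85.5  47.5]
s -75 tcp [ 540.8 -331.9   36.1] yaw 95.04 -> xyz cm [-6.63  9.72  2.7 ] spin 1.73
s -36 tcp [ 538.8 -293.    36.1] yaw 95.04 -> xyz cm [-2.73  9.98  2.71] spin 1.73
```

Both views agree on the rack entry within 0.4 mm, and its height comes out at 47.5 against 48. I'll line up in front of the rack.

```bash
python3 -m inch '[{"xyz":[-3,2,0],"spin":0.5},{"xyz":[-6.6,5,0],"spin":1},{"xyz":[-6.6,8,0.5],"spin":1.7},{"xyz":[-6.6,9.7,1.5],"spin":1.7},{"xyz":[-6.6,9.7,2.7],"spin":1.7},{"xyz":[-6.6,9.7,2.7],"spin":1.7},{"xyz":[-6.6,9.7,2.7],"spin":1.7},{"xyz":[-6.6,9.7,2.7],"spin":1.7}]'
python3 - <<'E'
from plan import *
wsnap('D'); snap('side','sideD.png'); snap('top','topD.png')
cmd(-75);cmd(-34)
cs,ct=cam('side'),cam('top')
u=np.array([np.cos(RY),np.sin(RY)]); tip=np.r_[RN+u*(-35),40]
print('exp tip side',proj(cs,tip),'top',proj(ct,tip),'rack entry side',proj(cs,np.r_[RN,40]))
a=cv2.imread('pics/sideD.png')[230:330,240:380]; cv2.imwrite('pics/sideDc.png',cv2.resize(a,None,fx=5,fy=5,interpolation=cv2.INTER_CUBIC))
E
```

```text
t: 7.45
ee_pos: [539.5, -331.4, 36.1]
orientation: [-2.118, -2.314, 0.004]
ft_force: [-0.3, -0.6, -1.7]
width: 15.6
7.45 [ 539.52 -331.35   36.11] [-2.1183 -2.3143  0.0038]
s -75 tcp [ 540.8 -331.9   36.1] yaw 95.04 -> xyz cm [-0.01  0.04  0.07] spin 0.01
s -34 tcp [ 538.7 -291.    36.1] yaw 95.04 -> xyz cm [4.09 0.19 0.07] spin 0.01
exp tip side [336.55280698 273.73975909] top [338.16698416 238.83655806] rack entry side [334.26052789 265.82046169]
```

View pics/sideDc.png

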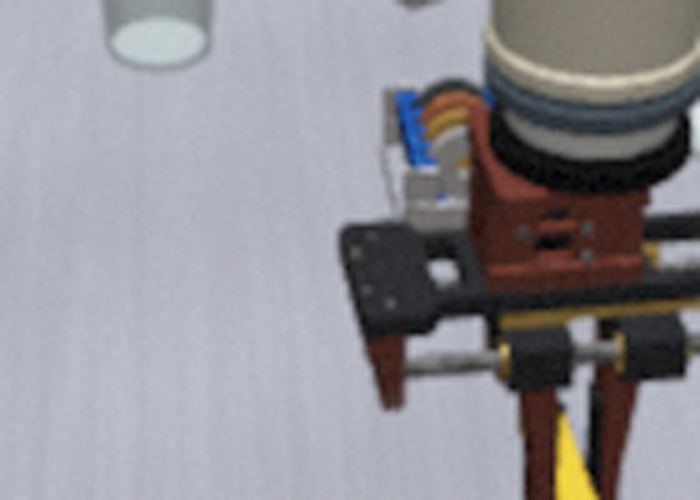

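```bash
python3 -m inch '[{"xyz":[1,0.05,0.05],"spin":0},{"xyz":[2,0.1,0.05],"spin":0},{"xyz":[3,0.15,0.05],"spin":0},{"xyz":[4.1,0.2,0.05],"spin":0},{"xyz":[4.1,0.2,0.05],"spin":0},{"xyz":[4.1,0.2,0.05],"spin":0},{"xyz":[4.1,0.2,0.05],"spin":0}]'
python3 - <<'E'
from plan import *
snap('top','topE.png'); print(ctrl.get_obs()['ft_force'].round(2),ctrl.get_obs()['moment'].round(3),ctrl.get_obs()['ee_pos'].round(2))
cmd(-34);cmd(-20)
E
```

```text
t: 8.3
ee_pos: [539.0, -291.1, 36.3]
orientation: [-2.12, -2.316, 0.003]
ft_force: [0.5, 0.7, -1.6]
width: 15.9
[ 0.77 -0.22 -1.86] [-0.118  0.084 -0.008] [ 538.92 -291.19   36.31]
s -34 tcp [ 538.7 -291.    36.1] yaw 95.04 -> xyz cm [ 0.03 -0.02  0.02] spin 0.0
s -20 tcp [ 537.9 -277.    36. ] yaw 95.04 -> xyz cm [1.42 0.03 0.03] spin 0.0
```

```bash
python3 -m inch '[{"xyz":[0.3,0,0.02],"spin":0},{"xyz":[0.6,0,0.02],"spin":0},{"xyz":[0.9,0,0.02],"spin":0},{"xyz":[1.2,0.02,0.02],"spin":0},{"xyz":[1.4,0.03,0.03],"spin":0},{"xyz":[1.4,0.03,0.03],"spin":0},{"xyz":[1.4,0.03,0.03],"spin":0}]'
python3 - <<'E'
from plan import *
for k in range(3):
    o=ctrl.get_obs(); print(o['ft_force'].round(2),o['moment'].round(3),o['ee_pos'].round(2))
cmd(-20);cmd(-10);cmd(-4)
E
```

```text
t: 9.05
ee_pos: [538.1, -277.1, 36.0]
orientation: [-2.12, -2.316, 0.003]
ft_force: [0.3, -0.4, -2.0]
width: 15.7
[ 0.31 -0.37 -1.96] [-0.083  0.045 -0.003] [ 538.08 -277.12   36.04]
[ 0.31 -0.37 -1.96] [-0.083  0.045 -0.003] [ 538.08 -277.12   36.04]
[ 0.31 -0.37 -1.96] [-0.083  0.045 -0.003] [ 538.08 -277.12   36.04]
s -20 tcp [ 537.9 -277.    36. ] yaw 95.04 -> xyz cm [ 0.02 -0.01  0.  ] spin 0.02
s -10 tcp [ 537.4 -267.    35.8] yaw 95.04 -> xyz cm [1.01 0.02 0.02] spin 0.02
s -4 tcp [ 537.1 -261.    35.7] yaw 95.04 -> xyz cm [1.61 0.05 0.03] spin 0.02
```

```bash
python3 -m inch '[{"xyz":[0.3,0.01,0],"spin":0},{"xyz":[0.6,0.02,0.01],"spin":0},{"xyz":[0.9,0.03,0.02],"spin":0},{"xyz":[1.2,0.04,0.02],"spin":0},{"xyz":[1.6,0.05,0.03],"spin":0},{"xyz":[1.6,0.05,0.03],"spin":0},{"xyz":[1.6,0.05,0.03],"spin":0}]'
python3 - <<'E'
from plan import *
o=ctrl.get_obs(); print(o['ft_force'].round(2),o['moment'].round(3),o['ee_pos'].round(2))
snap('top','topF.png');cmd(-4);cmd(6);cmd(12)
E
```

```text
t: 9.75
ee_pos: [537.2, -261.0, 35.8]
orientation: [-2.12, -2.316, 0.003]
ft_force: [0.2, 0.6, -1.5]
width: 15.7
[ 0.2   0.64 -1.48] [-0.047  0.075  0.028] [ 537.19 -260.98   35.78]
s -4 tcp [ 537.1 -261.    35.7] yaw 95.04 -> xyz cm [ 0.01 -0.01  0.01] spin 0.02
s 6 tcp [ 536.6 -251.    35.5] yaw 95.04 -> xyz cm [1.01 0.03 0.02] spin 0.02
s 12 tcp [ 536.3 -245.    35.4] yaw 95.04 -> xyz cm [1.61 0.05 0.03] spin 0.02
```

```bash
python3 -m inch '[{"xyz":[0.3,0.01,0],"spin":0},{"xyz":[0.6,0.02,0.01],"spin":0},{"xyz":[0.9,0.03,0.01],"spin":0},{"xyz":[1.2,0.04,0.02],"spin":0},{"xyz":[1.6,0.05,0.02],"spin":0},{"xyz":[1.6,0.05,0.02],"spin":0},{"xyz":[1.6,0.05,0.02],"spin":0}]'
python3 - <<'E'
from plan import *
o=ctrl.get_obs(); print(o['ft_force'].round(2),o['moment'].round(3),o['ee_pos'].round(2))
cmd(12);cmd(28);cmd(36)
E
```

```text
t: 10.5
ee_pos: [536.3, -244.9, 35.6]
orientation: [-2.119, -2.316, 0.003]
ft_force: [0.4, 0.6, -1.2]
width: 15.6
[ 0.36  0.62 -1.23] [-0.005  0.037 -0.011] [ 536.31 -244.92   35.61]
s 12 tcp [ 536.3 -245.    35.4] yaw 95.04 -> xyz cm [-0.01 -0.    0.02] spin 0.04
s 28 tcp [ 535.4 -229.    35.1] yaw 95.04 -> xyz cm [1.59 0.05 0.05] spin 0.04
s 36 tcp [ 535.  -221.1   35. ] yaw 95.04 -> xyz cm [2.39 0.08 0.06] spin 0.04
```

```bash
python3 -m inch '[{"xyz":[0.3,0.01,-0.02],"spin":0},{"xyz":[0.6,0.02,-0.03],"spin":0},{"xyz":[0.9,0.03,-0.03],"spin":0},{"xyz":[1.2,0.04,-0.02],"spin":0},{"xyz":[1.6,0.05,-0.01],"spin":0},{"xyz":[2,0.07,0],"spin":0},{"xyz":[2.4,0.08,0.01],"spin":0},{"xyz":[2.4,0.08,0.01],"spin":0},{"xyz":[2.4,0.08,0.01],"spin":0}]'
python3 - <<'E'
from plan import *
o=ctrl.get_obs(); print(o['ft_force'].round(2),o['moment'].round(3),o['ee_pos'].round(2))
snap('top','topG.png');cmd(36);cmd(60);cmd(90)
E
```

```text
t: 11.4
ee_pos: [535.0, -220.7, 35.5]
orientation: [-2.119, -2.316, 0.003]
ft_force: [0.8, 0.5, -1.4]
width: 15.4
[ 0.77  0.52 -1.44] [0.041 0.018 0.008] [ 534.98 -220.72   35.49]
s 36 tcp [ 535.  -221.1   35. ] yaw 95.04 -> xyz cm [-0.02  0.    0.05] spin 0.05
s 60 tcp [ 533.8 -197.1   34.6] yaw 95.04 -> xyz cm [2.38 0.09 0.1 ] spin 0.05
s 90 tcp [ 532.2 -167.1   34. ] yaw 95.04 -> xyz cm [5.38 0.2  0.15] spin 0.05
```

```bash
python3 -m inch '[{"xyz":[0.4,0.01,0],"spin":0},{"xyz":[0.8,0.03,0],"spin":0},{"xyz":[1.2,0.04,0.01],"spin":0},{"xyz":[1.6,0.06,0.02],"spin":0},{"xyz":[2,0.07,0.03],"spin":0},{"xyz":[2.4,0.09,0.04],"spin":0},{"xyz":[2.4,0.09,0.04],"spin":0},{"xyz":[2.4,0.09,0.04],"spin":0}]'
python3 - <<'E'
from plan import *
o=ctrl.get_obs(); print(o['ft_force'].round(2),o['moment'].round(3),o['ee_pos'].round(2))
wsnap('I0');snap('side','sideI.png');t=snap('top','topI.png');cmd(60);cmd(90)
w=cv2.imread('pics/I0.png')[:300,150:500]; s=cv2.resize(cv2.imread('pics/sideI.png')[220:320,280:380],(300,300)); t=cv2.resize(cv2.imread('pics/topI.png')[200:300,270:370],(300,300),interpolation=cv2.INTER_CUBIC)
cv2.imwrite('pics/I.png',np.hstack([w,t]))
E
```

```text
t: 12.25
ee_pos: [533.8, -196.7, 35.1]
orientation: [-2.119, -2.316, 0.003]
ft_force: [0.6, 0.1, -0.8]
width: 15.8
[ 0.58  0.06 -0.83] [-0.008  0.013 -0.066] [ 533.8  -196.68   35.12]
12.25 [ 533.8  -196.68   35.12] [-2.1189 -2.3165  0.0031]
s 60 tcp [ 533.8 -197.1   34.6] yaw 95.04 -> xyz cm [-0.01 -0.    0.05] spin 0.04
s 90 tcp [ 532.2 -167.1   34. ] yaw 95.04 -> xyz cm [2.98 0.11 0.11] spin 0.04
```

View pics/I.png

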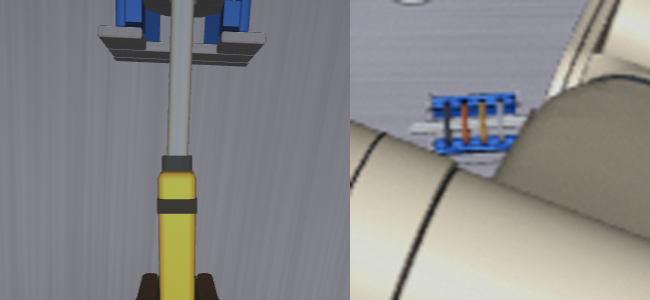

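The wrist view shows the shaft centred through the rack's cut-out. The top view shows the tip emerging past all four discs at the left, with the rack in place. I'll push in further.

```bash
python3 -m inch '[{"xyz":[0.4,0.02,0],"spin":0},{"xyz":[0.8,0.03,0.01],"spin":0},{"xyz":[1.2,0.05,0.02],"spin":0},{"xyz":[1.6,0.06,0.03],"spin":0},{"xyz":[2,0.08,0.04],"spin":0},{"xyz":[2.4,0.09,0.05],"spin":0},{"xyz":[2.5,0.1,0.05],"spin":0},{"xyz":[2.5,0.1,0.05],"spin":0},{"xyz":[2.5,0.1,0.05],"spin":0}]'
python3 - <<'E'
from plan import *
o=ctrl.get_obs(); print(o['ft_force'].round(2),o['moment'].round(3),o['ee_pos'].round(2)); cmd(85)
E
python3 -m inch '[{"xyz":[0,0,-0.2],"spin":0},{"xyz":[0,0,-0.5],"spin":0},{"xyz":[0,0,-1],"spin":0},{"xyz":[0,0,-1.5],"spin":0},{"xyz":[0,0,-2],"spin":0},{"xyz":[0,0,-3],"spin":0},{"xyz":[0,0,-4],"spin":0},{"xyz":[0,0,-5],"spin":0},{"xyz":[0,0,-6],"spin":0},{"xyz":[0,0,-7.5],"spin":0},{"xyz":[0,0,-9],"spin":0},{"xyz":[0,0,-10],"spin":0},{"xyz":[0,0,-10],"spin":0},{"xyz":[0,0,-10],"spin":0},{"xyz":[0,0,-10],"spin":0}]'
python3 - <<'E'
from plan import *
o=ctrl.get_obs(); print(o['ft_force'].round(2),o['moment'].round(3),o['ee_pos'].round(2)); wsnap('L0')
_,im,_=load('L0'); hsv=cv2.cvtColor(im,cv2.COLOR_BGR2HSV)
for n,lo,hi in (('yellow',(22,100,60),(36,255,255)),('copper',(3,80,50),(14,255,255)),('brass',(15,80,50),(21,255,255)),('blue',(100,120,60),(125,255,255))):
    m=cv2.inRange(hsv,lo,hi); m[300:]=0; k,l,st,ce=cv2.connectedComponentsWithStats(m); print(n,[(s[:5].tolist()) for s in st[1:] if s[4]>60])
E
```

```text
t: 13.3
ee_pos: [532.5, -171.9, 34.6]
orientation: [-2.119, -2.316, 0.003]
ft_force: [0.7, -0.3, -0.9]
width: 15.6
[ 0.7  -0.33 -0.86] [-0.076  0.004 -0.089] [ 532.53 -171.93   34.6 ]
s 85 tcp [ 532.5 -172.1   34.1] yaw 95.04 -> xyz cm [-0.02 -0.01  0.05] spin 0.04
t: 14.8
ee_pos: [532.4, -171.8, 134.1]
orientation: [-2.119, -2.315, 0.004]
ft_force: [-0.6, -0.0, -2.9]
width: 15.6
[-0.58 -0.01 -2.92] [-0.296  0.057  0.013] [ 532.38 -171.8   134.06]
14.8 [ 532.38 -171.8   134.06] [-2.1186 -2.3153  0.0038]
yellow [[612, 65, 28, 83, 1322], [308, 171, 38, 28, 891], [309, 213, 36, 87, 3026]]
copper []
brass [[284, 0, 96, 42, 3103], [604, 41, 36, 106, 877], [308, 171, 38, 20, 111]]
blue [[293, 34, 25, 14, 162], [347, 36, 25, 16, 186], [292, 75, 25, 43, 887], [343, 78, 27, 41, 868]]
```

All four discs are up (weight and moment rose as expected, brass disc in view at row 0–42). I'm carrying the rod beside the stand at safe height to measure the bracket and fork.

```bash
python3 -m inch '[{"xyz":[0.5,0.1,-2],"spin":0},{"xyz":[2,0.5,-4],"spin":-1},{"xyz":[4.5,1.1,-6],"spin":-2},{"xyz":[7.5,1.9,-6.6],"spin":-4},{"xyz":[10.5,2.7,-6.6],"spin":-6},{"xyz":[13.5,3.5,-6.6],"spin":-8},{"xyz":[16.5,4.3,-6.6],"spin":-10},{"xyz":[19.5,5.1,-6.6],"spin":-12},{"xyz":[22.5,5.9,-6.6],"spin":-14},{"xyz":[25.5,6.7,-6.6],"spin":-16},{"xyz":[28.5,7.5,-6.6],"spin":-18},{"xyz":[31.5,8.3,-6.6],"spin":-20},{"xyz":[34.5,9.1,-6.6],"spin":-21},{"xyz":[37.5,9.9,-6.6],"spin":-22},{"xyz":[39.5,10.4,-6.6],"spin":-23},{"xyz":[41,10.7,-6.6],"spin":-23.5},{"xyz":[42,11,-6.6],"spin":-24},{"xyz":[42.2,11,-6.6],"spin":-24},{"xyz":[42.2,11,-6.6],"spin":-24},{"xyz":[42.2,11,-6.6],"spin":-24}]'
python3 - <<'E'
from m import *
o,im=wsnap('V1'); o=ctrl.get_obs(); print(o['ft_force'].round(2),o['moment'].round(3))
c=nom(load('V1')[2]); hsv=cv2.cvtColor(cv2.imread('pics/V1.png'),cv2.COLOR_BGR2HSV)
m=cv2.inRange(hsv,(100,110,50),(125,255,255)); m[345:]=0; k,l,st,ce=cv2.connectedComponentsWithStats(m)
for s,q in zip(st[1:],ce[1:]):
    if s[4]>40: print(s.tolist(),q.round(1),plane(c,q,131).round(0))
for n,X in (('br',(538,192,131)),('fork',(465,325,141))): print(n,proj(c,X).round(0))
E
```

```text
t: 16.85
ee_pos: [604.7, 257.3, 199.8]
orientation: [-1.592, -2.704, 0.004]
ft_force: [-0.2, -0.1, -3.2]
width: 15.7
16.85 [604.7  257.3  199.78] [-1.5917 -2.7038  0.0036]
[-1.1  -0.11 -3.09] [-0.312 -0.144 -0.009]
[208, 30, 25, 17, 298] [220.   37.6] [486. 341. 131.]
[119, 36, 33, 16, 337] [135.2  43.6] [444. 314. 131.]
[232, 255, 14, 40, 408] [238.6 274.4] [559. 212. 131.]
[190, 257, 18, 40, 484] [198.8 276.3] [535. 197. 131.]
br [199. 284.]
fork [169.  41.]
```

```bash
python3 -m inch '[{"xyz":[0,0.5,0],"spin":0},{"xyz":[0,2,0],"spin":0},{"xyz":[0,4,0],"spin":0},{"xyz":[0,5.5,0],"spin":0},{"xyz":[0,6,0],"spin":0},{"xyz":[0,6,0],"spin":0},{"xyz":[0,6,0],"spin":0},{"xyz":[0,6,0],"spin":0}]'
python3 - <<'E'
from m import *
wsnap('V2'); B={}
for n in ('V1','V2'):
    _,im,o=load(n); c=nom(o); hsv=cv2.cvtColor(im,cv2.COLOR_BGR2HSV)
    m=cv2.inRange(hsv,(100,110,50),(125,255,255)); m[345:]=0; k,l,st,ce=cv2.connectedComponentsWithStats(m)
    B[n]=[]
    for i,(s,q) in enumerate(zip(st,ce)):
        if i==0 or s[4]<40: continue
        r=int(q[1]); x=np.arange(s[0]-3,s[0]+s[2]+3); print(n,s.tolist(),q.round(1),'row',r,'from',x[0],hsv[r,x,2].tolist())
E
python3 -c "
import cv2,numpy as np
a=cv2.imread('pics/V1.png')
p=cv2.resize(a[20:65,105:245],None,fx=5,fy=5,interpolation=cv2.INTER_CUBIC); q=cv2.resize(a[245:305,105:245],None,fx=5,fy=5,interpolation=cv2.INTER_CUBIC)
cv2.imwrite('pics/V1c.png',np.vstack([p,q]))"
```

```text
t: 17.7
ee_pos: [656.6, 286.0, 199.6]
orientation: [-1.592, -2.703, 0.004]
ft_force: [0.2, 0.4, -3.5]
width: 15.8
17.7 [656.6  285.96 199.57] [-1.5919 -2.7034  0.0043]
V1 [208, 30, 25, 17, 298] [220.   37.6] row 37 from 205 [139, 139, 139, 129, 122, 121, 119, 116, 110, 107, 103, 99, 93, 87, 83, 76, 71, 68, 64, 58, 57, 57, 56, 56, 57, 84, 122, 136, 136, 133, 136]
V1 [119, 36, 33, 16, 337] [135.2  43.6] row 43 from 116 [134, 135, 138, 137, 130, 126, 126, 124, 123, 119, 116, 114, 109, 106, 100, 95, 89, 86, 81, 76, 63, 56, 58, 58, 55, 56, 56, 55, 56, 57, 57, 57, 83, 122, 137, 137, 142, 142, 138]
V1 [232, 255, 14, 40, 408] [238.6 274.4] row 274 from 229 [146, 146, 146, 122, 136, 156, 159, 162, 164, 153, 112, 70, 60, 60, 60, 60, 105, 137, 147, 147]
V1 [190, 257, 18, 40, 484] [198.8 276.3] row 276 from 187 [142, 145, 145, 143, 134, 145, 156, 158, 160, 163, 150, 106, 67, 61, 62, 62, 61, 61, 59, 88, 132, 149, 148, 148]
V2 [102, 30, 34, 16, 361] [118.4  37.5] row 37 from 99 [149, 149, 151, 139, 129, 125, 122, 117, 111, 108, 102, 95, 92, 88, 81, 74, 70, 67, 63, 58, 59, 60, 60, 60, 59, 59, 59, 59, 58, 59, 60, 60, 74, 111, 139, 151, 149, 147, 147, 148]
V2 [14, 36, 42, 16, 405] [34.4 43.6] row 43 from 11 [143, 143, 143, 141, 140, 134, 127, 126, 123, 121, 117, 113, 109, 105, 99, 92, 89, 83, 76, 71, 62, 58, 60, 58, 58, 57, 58, 58, 57, 58, 57, 58, 57, 58, 59, 58, 58, 59, 72, 79, 108, 136, 145, 146, 147, 146, 146, 147]
V2 [146, 254, 21, 41, 575] [156.5 273.9] row 273 from 143 [157, 157, 156, 157, 157, 160, 165, 167, 170, 172, 163, 134, 88, 64, 66, 67, 67, 65, 66, 66, 66, 65, 96, 142, 158, 157, 158]
V2 [105, 257, 24, 40, 653] [116.9 276.1] row 276 from 102 [152, 152, 153, 152, 153, 150, 159, 166, 168, 168, 165, 146, 101, 67, 66, 67, 67, 66, 66, 66, 67, 65, 65, 65, 65, 95, 143, 161, 161, 161]
```

View pics/V1c.png

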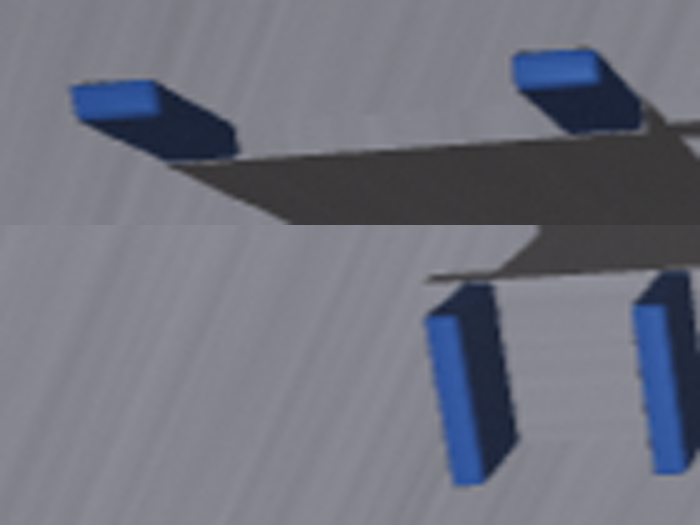

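The view confirms the stand: prong tops at V1 (128,40) and (216,33), cheek tops at (196,280) and (237,277). The green look-alike isn't in this patch.

```bash
cat > st.py <<'E'
from m import *
c1=nom(load('V1')[2]); c2=nom(load('V2')[2])
PL,PR=plane(c1,(127.8,39.6),141.5),plane(c1,(215.8,33.4),141.5); CL,CR=plane(c1,(195.9,279.6),131),plane(c1,(236.6,277.3),131)
F=(PL+PR)/2; Bk=(CL+CR)/2; d=(F-Bk)[:2]; L=np.linalg.norm(d); d/=L; SY=np.arctan2(d[1],d[0]); SO=Bk[:2]+d*80
def tgt(x,z,dyaw=0,y=0):
    """TCP pose: rod origin at stand (x,y), rod axis height z, rod yaw = stand yaw+dyaw(deg)"""
    yaw=SY+np.radians(dyaw); a=np.array([np.cos(yaw),np.sin(yaw)]); l=np.array([-d[1],d[0]])
    p=SO+d*x+l*y-a*62; o=ctrl.get_obs(); R=Ro.from_rotvec(o['orientation']).as_matrix()
    q=R.T@(np.r_[p,z-6.6]-o['ee_pos']); print('tcp',p.round(1),z-6.6,'-> cm',(q/10).round(2),'spin',np.degrees(np.arctan2(R[1,0],R[0,0])-yaw).round(2))
E
python3 - <<'E'
from st import *
print('prongs',PL.round(1),PR.round(1),'cheeks',CL.round(1),CR.round(1)); print('br',Bk.round(1),'fork',F.round(1),'sep',L,'yaw',np.degrees(SY),'prong dist',np.linalg.norm(PL-PR),'cheek dist',np.linalg.norm(CL-CR))
print('cheek dir perp check deg',np.degrees(np.arctan2(*(CL-CR)[1::-1])),np.degrees(np.arctan2(*(PL-PR)[1::-1])))
print('tri L',tri([c1,c2],[(194.3,276),(110.7,276)]).round(1),'tri R',tri([c1,c2],[(235.7,274),(151.4,273.5)]).round(1))
tgt(-67,190,1); tgt(-67,150,1)
E
```

```text
prongs [444.9 314.4 141.5] [486.9 341.2 141.5] cheeks [534.4 194.  131. ] [558.7 209.5 131. ]
br [546.6 201.8 131. ] fork [465.9 327.8 141.5] sep 149.628836043331 yaw 122.61197023149546 prong dist 49.89234228286119 cheek dist 28.79821318568098
cheek dir perp check deg -147.439663952601 -147.45025362388367
tri L [532.  194.6 128.5] tri R [557.  211.1 129.9]
tcp [573.9 161.1] 183.4 -> cm [ -6.91 -13.3    1.67] spin -4.6
tcp [573.9 161.1] 143.4 -> cm [ -6.92 -13.28   5.67] spin -4.6
```

The stand is consistent: separation 149.6 against 150, gaps right, heights within 2 mm. I'll move above it, then descend gently.

```bash
python3 -m inch '[{"xyz":[-0.3,-0.5,0],"spin":0},{"xyz":[-1,-2,0],"spin":-1},{"xyz":[-2.2,-4.2,0],"spin":-2},{"xyz":[-3.5,-6.6,0.3],"spin":-3},{"xyz":[-4.8,-9,0.6],"spin":-4},{"xyz":[-6,-11.3,0.9],"spin":-4.6},{"xyz":[-6.7,-12.8,1],"spin":-4.6},{"xyz":[-6.9,-13.3,1],"spin":-4.6},{"xyz":[-6.9,-13.3,1.5],"spin":-4.6},{"xyz":[-6.9,-13.3,2.5],"spin":-4.6},{"xyz":[-6.9,-13.3,3.7],"spin":-4.6},{"xyz":[-6.9,-13.3,4.7],"spin":-4.6},{"xyz":[-6.9,-13.3,4.9],"spin":-4.6},{"xyz":[-6.9,-13.3,4.9],"spin":-4.6},{"xyz":[-6.9,-13.3,4.9],"spin":-4.6}]'
python3 - <<'E'
from st import *
o=ctrl.get_obs(); print(o['ft_force'].round(2),o['moment'].round(3)); tgt(-67,130,1); tgt(-67,126,1)
o,im=wsnap('W'); c=nom(o); b=cv2.imread('pics/W.png'); hsv=cv2.cvtColor(b,cv2.COLOR_BGR2HSV); m=cv2.inRange(hsv,(100,110,50),(125,255,255)); m[345:]=0
k,l,st,ce=cv2.connectedComponentsWithStats(m); print([s.tolist() for s in st[1:] if s[4]>40]); print([proj(c,X).round(0).tolist() for X in (PL,PR,CL,CR)])
m=cv2.inRange(hsv,(22,100,60),(36,255,255)); m[300:]=0; k,l,st,ce=cv2.connectedComponentsWithStats(m); print('yellow',[s.tolist() for s in st[1:] if s[4]>60])
E
```

```text
t: 19.25
ee_pos: [573.9, 161.4, 151.1]
orientation: [-1.482, -2.765, 0.003]
ft_force: [-0.1, -0.6, -2.4]
width: 15.7
[-0.14 -0.58 -2.42] [-0.283 -0.141 -0.037]
tcp [573.9 161.1] 123.4 -> cm [-0.03 -0.01  2.77] spin 0.02
tcp [573.9 161.1] 119.4 -> cm [-0.03 -0.01  3.17] spin 0.02
19.25 [573.88 161.41 151.11] [-1.4819 -2.7653  0.0035]
[[293, 162, 10, 52, 452], [348, 165, 11, 50, 464]]
[[266.0, -209.0], [399.0, -206.0], [298.0, 188.0], [354.0, 189.0]]
yellow [[309, 173, 37, 25, 852], [309, 213, 36, 87, 3014]]
```

The cheeks (293–303, 348–359) straddle the handle (309–346) evenly. Descending slowly.

```bash
python3 -m inch '[{"xyz":[0,0,0.5],"spin":0},{"xyz":[0,0,1.1],"spin":0},{"xyz":[0,0,1.6],"spin":0},{"xyz":[0,0,2],"spin":0},{"xyz":[0,0,2.2],"spin":0},{"xyz":[0,0,2.4],"spin":0},{"xyz":[0,0,2.6],"spin":0},{"xyz":[0,0,2.75],"spin":0},{"xyz":[0,0,2.8],"spin":0},{"xyz":[0,0,2.8],"spin":0}]'
python3 - <<'E'
from st import *
o=ctrl.get_obs(); print(o['ft_force'].round(2),o['moment'].round(3)); tgt(-67,126,1)
E
python3 -m inch '[{"xyz":[0,0,0.1],"spin":0},{"xyz":[0,0,0.15],"spin":0},{"xyz":[0,0,0.2],"spin":0},{"xyz":[0,0,0.2],"spin":0}]'
python3 - <<'E'
from st import *
o=ctrl.get_obs(); print(o['ft_force'].round(2),o['moment'].round(3)); tgt(-67,126,1)
E
```

```text
t: 20.3
ee_pos: [574.1, 161.3, 123.6]
orientation: [-1.483, -2.766, 0.003]
ft_force: [1.7, -1.5, -0.9]
width: 15.6
[ 1.66 -1.54 -0.92] [-0.1   -0.001  0.086]
tcp [573.9 161.1] 119.4 -> cm [-0.01 -0.03  0.42] spin 0.0
t: 20.7
ee_pos: [574.1, 161.3, 121.5]
orientation: [-1.483, -2.766, 0.003]
ft_force: [-0.2, -1.5, -1.0]
width: 15.8
[-0.24 -1.49 -0.95] [-0.049  0.022  0.069]
tcp [573.9 161.1] 119.4 -> cm [-0.   -0.03  0.21] spin 0.0
```

```bash
python3 -m inch '[{"xyz":[0,0,0.06],"spin":0},{"xyz":[0,0,0.12],"spin":0},{"xyz":[0,0,0.16],"spin":0},{"xyz":[0,0,0.16],"spin":0}]'
python3 - <<'E'
from st import *
o=ctrl.get_obs(); print(o['ft_force'].round(2),o['moment'].round(3)); tgt(-67,126,1)
E
python3 -m inch '[{"xyz":[0,0,0.06],"spin":0},{"xyz":[0,0,0.1],"spin":0},{"xyz":[0,0,0.1],"spin":0}]'
python3 - <<'E'
from st import *
o=ctrl.get_obs(); print(o['ft_force'].round(2),o['moment'].round(3)); tgt(-67,126,1)
E
```

```text
t: 21.1
ee_pos: [574.1, 161.3, 119.8]
orientation: [-1.483, -2.766, 0.003]
ft_force: [1.0, -1.0, -0.2]
width: 15.7
[ 1.01 -1.02 -0.18] [-0.029  0.065  0.033]
tcp [573.9 161.1] 119.4 -> cm [-0.01 -0.03  0.04] spin 0.0
t: 21.4
ee_pos: [574.1, 161.3, 118.9]
orientation: [-1.483, -2.766, 0.003]
ft_force: [0.4, -1.1, 0.9]
width: 15.9
[ 0.4  -1.08  0.91] [-0.102  0.109  0.046]
tcp [573.9 161.1] 119.4 -> cm [-0.   -0.03 -0.05] spin 0.0
```

Supported (Fz now +0.9 N). Releasing.

```bash
python3 -m inch '[{"xyz":[0,0,0],"spin":0},{"xyz":[0,0,0],"spin":0},{"xyz":[0,0,0],"spin":0},{"xyz":[0,0,0],"spin":0},{"xyz":[0,0,0],"spin":0},{"xyz":[0,0,0],"spin":0},{"xyz":[0,0,0],"spin":0}]' 0.5
python3 - <<'E'
from m import *
o,im=wsnap('X'); c=nom(o); b=cv2.imread('pics/X.png'); hsv=cv2.cvtColor(b,cv2.COLOR_BGR2HSV); print(o['width'],o['ft_force'].round(2))
for n,lo,hi in (('blue',(100,110,50),(125,255,255)),('yel',(22,100,60),(36,255,255)),('brass',(15,80,50),(21,255,255))):
    m=cv2.inRange(hsv,lo,hi); m[345:]=0; k,l,st,ce=cv2.connectedComponentsWithStats(m); print(n,[s.tolist() for s in st[1:] if s[4]>60])
E
```

```text
t: 22.1
ee_pos: [574.1, 161.3, 118.9]
orientation: [-1.483, -2.766, 0.003]
ft_force: [0.6, 0.4, -0.0]
width: 44.0
22.1 [574.11 161.3  118.9 ] [-1.4825e+00 -2.7659e+00  2.6000e-03]
43.96999749607602 [ 0.64  0.44 -0.04]
blue [[286, 166, 13, 62, 729], [352, 167, 13, 62, 677]]
yel [[308, 173, 38, 27, 905], [309, 215, 36, 130, 4423]]
brass [[284, 0, 97, 40, 3025], [308, 171, 38, 16, 116], [217, 335, 15, 10, 115], [422, 335, 16, 10, 119]]
```

```bash
python3 -m inch '[{"xyz":[0,0,-0.5],"spin":0},{"xyz":[0,0,-1.5],"spin":0},{"xyz":[0,0,-3],"spin":0},{"xyz":[0,0,-5],"spin":0},{"xyz":[0,0,-8],"spin":0},{"xyz":[-4,0,-11],"spin":0},{"xyz":[-8,0,-13],"spin":0},{"xyz":[-8,0,-13],"spin":0},{"xyz":[-8,0,-13],"spin":0},{"xyz":[-8,0,-13],"spin":0}]'
python3 - <<'E'
from st import *
snap('side','sideZ.png'); snap('top','topZ.png'); o,_=wsnap('Z')
w=cv2.imread('pics/Z.png'); s=cv2.resize(cv2.imread('pics/sideZ.png')[150:300,260:410],(400,400),interpolation=cv2.INTER_CUBIC); t=cv2.resize(cv2.imread('pics/topZ.png')[190:310,140:340],(400,240),interpolation=cv2.INTER_CUBIC)
can=np.zeros((600,800,3),np.uint8); can[:400,:400]=s; can[:240,400:]=t; wc=cv2.resize(w[:360],(400,225)); can[245:470,400:]=wc; cv2.imwrite('pics/Zc.png',can)
# numeric: rod in the stand frame from the wrist view
c=nom(load('Z')[2]); hsv=cv2.cvtColor(w,cv2.COLOR_BGR2HSV); m=cv2.inRange(hsv,(22,100,60),(36,255,255)); m[345:]=0
ys,xs=np.nonzero(m[:, 280:380]); xs+=280; l=np.array([-d[1],d[0]])
for r in np.linspace(ys.min()+4,ys.max()-4,4).astype(int):
    x=xs[ys==r]; p=plane(c,(x.mean(),r),137)[:2]-SO; print(r,'stand x,y of handle centre',(p@d).round(1),(p@l).round(1))
for n,z in (('PL',PL),('PR',PR),('CL',CL),('CR',CR)): print(n,proj(c,z).round(0))
E
```

```text
t: 23.15
ee_pos: [617.8, 95.1, 248.4]
orientation: [-1.482, -2.765, 0.003]
ft_force: [-1.1, 0.1, -0.4]
width: 43.7
23.25 [617.73  95.48 247.96] [-1.4803 -2.7652  0.0042]
47 stand x,y of handle centre -71.8 -0.5
144 stand x,y of handle centre -137.3 -1.4
242 stand x,y of handle centre nan nan
340 stand x,y of handle centre -301.4 -40.7
PL [ 289. -226.]
PR [ 375. -224.]
CL [307.  61.]
CR [347.  62.]<stdin>:9: RuntimeWarning: Mean of empty slice.
  ret = ret.dtype.type(ret / rcount)
```

No more pictures can be viewed, so I'll check discs and tip numerically from above.

```bash
python3 -m inch '[{"xyz":[1,0,-1],"spin":0},{"xyz":[4,0,-2],"spin":0},{"xyz":[8,0,-3],"spin":0},{"xyz":[12,0,-3],"spin":0},{"xyz":[15,0,-3],"spin":0},{"xyz":[17,0,-3],"spin":0},{"xyz":[17,0,-3],"spin":0},{"xyz":[17,0,-3],"spin":0},{"xyz":[17,0,-3],"spin":0}]'
python3 - <<'E'
from st import *
o,_=wsnap('Y'); w=cv2.imread('pics/Y.png'); c=nom(load('Y')[2]); hsv=cv2.cvtColor(w,cv2.COLOR_BGR2HSV); l=np.array([-d[1],d[0]])
for n,lo,hi,z in (('blue',(100,110,50),(125,255,255),136),('yel',(22,100,60),(36,255,255),137),('brass',(15,80,50),(21,255,255),143),('copper',(3,80,50),(14,255,255),143)):
    m=cv2.inRange(hsv,lo,hi); m[345:]=0; k,L_,st,ce=cv2.connectedComponentsWithStats(m)
    for s,q in zip(st[1:],ce[1:]):
        if s[4]>30: p=plane(c,q,z)[:2]-SO; print(n,s.tolist(),'stand xy',(p@d).round(1),(p@l).round(1))
# brightness along lines parallel to rod: y=0 shaft (z127) and y=12 across discs (z 140)
for y,z in ((-2,131),(-5,128),(12,141)):
    print('profile y',y,[(x,int(w[tuple(proj(c,np.r_[SO+d*x+l*y,z]).round().astype(int)[::-1])].mean())) for x in range(-64,100,4) if 0<=proj(c,np.r_[SO+d*x+l*y,z])[1]<480])
E
```

```text
t: 24.2
ee_pos: [524.0, 236.7, 278.7]
orientation: [-1.48, -2.766, 0.004]
ft_force: [-0.3, -0.7, 0.4]
width: 43.6
24.2 [524.01 236.7  278.71] [-1.4805 -2.7656  0.004 ]
blue [23, 51, 22, 37, 644] stand xy 85.0 236.1
blue [60, 56, 19, 37, 581] stand xy 81.7 208.4
blue [293, 92, 13, 8, 71] stand xy 70.1 24.9
blue [355, 93, 13, 8, 82] stand xy 69.8 -24.9
blue [309, 251, 6, 30, 144] stand xy -76.1 14.4
blue [340, 252, 5, 30, 143] stand xy -76.4 -13.9
yel [320, 259, 16, 12, 173] stand xy -74.5 -0.7
yel [320, 277, 16, 68, 1088] stand xy -120.0 -1.4
brass [310, 188, 41, 12, 362] stand xy -8.7 -1.4
brass [319, 256, 17, 14, 52] stand xy -67.1 1.1
brass [216, 335, 16, 10, 119] stand xy -150.1 96.1
brass [422, 335, 16, 10, 119] stand xy -146.1 -98.5
copper [310, 171, 42, 9, 317] stand xy 7.0 -1.5
copper [2, 313, 19, 5, 51] stand xy -127.6 293.5
profile y -2 [(-64, 69), (-60, 159), (-56, 158), (-52, 158), (-48, 157), (-44, 159), (-40, 158), (-36, 158), (-32, 152), (-28, 138), (-24, 135), (-20, 157), (-16, 157), (-12, 106), (-8, 131), (-4, 158), (0, 157), (4, 104), (8, 53), (12, 156), (16, 155), (
[... 446 characters left out ...]
, 153), (16, 140), (20, 69), (24, 61), (28, 151), (32, 153), (36, 154), (40, 155), (44, 157), (48, 151), (52, 153), (56, 154), (60, 154), (64, 157), (68, 157), (72, 156), (76, 157), (80, 152), (84, 135), (88, 131), (92, 132), (96, 133)]
profile y 12 [(-64, 73), (-60, 76), (-56, 67), (-52, 66), (-48, 67), (-44, 66), (-40, 136), (-36, 136), (-32, 135), (-28, 134), (-24, 120), (-20, 65), (-16, 137), (-12, 110), (-8, 100), (-4, 95), (0, 138), (4, 101), (8, 87), (12, 139), (16, 139), (20, 100), (24, 61), (28, 138), (32, 137), (36, 137), (40, 136), (44, 137), (48, 137), (52, 136), (56, 136), (60, 62), (64, 62), (68, 137), (72, 135), (76, 134), (80, 133), (84, 132), (88, 134), (92, 133), (96, 136)]
```

All four discs sit at stand x ≈ -25, -9, 7 and 23. The shaft ends at about +82, which is 12 mm past the fork, and the handle is centred within 1.5 mm. Handing in.

```bash
python3 -c "
from h import *
o=ctrl.get_obs(); print(o['t'],abs(o['qvel']).max()); ctrl.close_job()"
```

```text
24.25 0.008345905280534817
the job is handed in; nothing more can be done
```

I gripped the rod, ran the shaft through all four discs in the rack, lifted them together and hung the rod on the steel stand. I then let go, backed off and handed in at 24.3 s of the 61 s. The job reports no verdict, so the outcome below rests on my own checks.

**During the run:**
- **Threading:** I turned the rod by the shaft's measured 2° sideways bend to line it up with the holes. Wrist force stayed under about 2 N throughout.
- **Setting down:** wrist force stayed under about 3 N. The gripper was opened only once the stand carried the weight.

**Last checks, from a wrist-camera view above the stand:**
- **Discs:** at about -25, -9, 7 and 23 mm along the stand, between the uprights.
- **Tip:** about 12 mm beyond the fork.
- **Handle:** in the bracket, within 1.5 mm of the centre line, front at about -68 mm.
- **Robot:** clear of everything.

**What disagreed or was left unchecked:**
- **Camera calibration:** the wrist camera's mounting value changed between readings by about 1.5 mm. I used a symmetric mounting instead, and the cross-checks agreed with the given sizes to within 0.5–2.5 mm.
- **Final picture:** I had used all 12 views, so the final check used pixel numbers only. The rod's final height and level were not measured directly.
- **Rack and bystanders:** I did not check them again at the end. The rack looked in place while I was threading.

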